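# Wedge glaze tiles into the thickness gauges

### The job

Take the white and the blue tile out of their stands and set each, upright, into the narrowing slot of its own colour on the rack: flat against the slot's straight wall, and pressed gently down until the sprung jaw has clearly given way and grips it at its thickness, so that it stays wedged there by itself. Never drop or force the tiles, do not push the jaw to anywhere near its end, and leave the terracotta tile and everything else where it is.

Things in the scene. Friction and masses are not known exactly. Their poses are not given: they have to be found in the camera images.
- tile_white_mid (a point): Centre of the loose white glazed tile: 70 mm wide (x), 9 mm thick (y), 100 mm tall (z up), about 130 g, same turned half round. Starts on edge in a wooden stand 80 x 40 mm, 32 mm high, its upper 76 mm free; lift it straight up. It chips if let fall (even 8 mm) or if wall and jaw together press on it with over 34 N (pushed down with roughly 19 N).
- gauge_white_mouth (a point): On the straight fixed wall of the white-painted gauge (for the white tile), middle of the face's upper edge, at the slot's mouth, 84 mm above the table. x along the slot, z up, y into the wall: the face is the plane y = 0, 90 mm long, going 62 mm down; lips flare outwards for 8 mm above. The slot is at negative y, open at both ends. A seated tile's centre is 4.5 mm from the face.
- gauge_white: The white gauge, fixed; origin under its base, 72 mm below and 12 mm to -y of its mouth point. Opposite the wall a jaw face slopes, narrowing the slot by 0.33 mm per mm down: gap 13.5 to 22.5 mm at the mouth, as its screw was set (differs each time, not reported). With the tile against the wall its lower edge meets the jaw 14 to 41 mm below the mouth: feel for it.
- jaw_white (a joint): How far the white gauge's sprung jaw is pushed back (m), to -y: 0 free, 5 mm end stop, 7 N per mm. Past first touch each 3 mm of pushing down opens it 1 mm. Pushed down with some 10 to 15 N the tile opens it some 0.7 to 1.4 mm and stays wedged by friction when let go: that is the aim. If the tile is not against the wall when let go, the jaw springs back and loses it.
- tile_blue_mid (a point): Centre of the loose blue glazed tile: 70 mm wide (x), 14 mm thick (y), 100 mm tall (z up), about 190 g, same turned half round. Starts on edge in a wooden stand 80 x 40 mm, 32 mm high, its upper 76 mm free; lift it straight up. It chips if let fall (even 8 mm) or if wall and jaw together press on it with over 34 N (pushed down with roughly 19 N).
- gauge_blue_mouth (a point): On the straight fixed wall of the blue-painted gauge (for the blue tile), middle of the face's upper edge, at the slot's mouth, 84 mm above the table. x along the slot, z up, y into the wall: the face is the plane y = 0, 90 mm long, going 62 mm down; lips flare outwards for 8 mm above. The slot is at negative y, open at both ends. A seated tile's centre is 7.0 mm from the face.
- gauge_blue: The blue gauge, fixed; origin under its base, 72 mm below and 12 mm to -y of its mouth point. Opposite the wall a jaw face slopes, narrowing the slot by 0.33 mm per mm down: gap 18.5 to 27.5 mm at the mouth, as its screw was set (differs each time, not reported). With the tile against the wall its lower edge meets the jaw 14 to 41 mm below the mouth: feel for it.
- jaw_blue (a joint): How far the blue gauge's sprung jaw is pushed back (m), to -y: 0 free, 5 mm end stop, 7 N per mm. Past first touch each 3 mm of pushing down opens it 1 mm. Pushed down with some 10 to 15 N the tile opens it some 0.7 to 1.4 mm and stays wedged by friction when let go: that is the aim. If the tile is not against the wall when let go, the jaw springs back and loses it.
- tile_terracotta_mid (a point): Centre of a terracotta tile 70 x 11 x 100 mm (x, y, z) already standing (top 152 mm above the table) in the third, terracotta-painted gauge with a plain slot; leave it. The three gauges stand in a row in any order on a wooden board, 85 mm apart along y, of equal yaw, each 90 mm in x, to 10 mm behind its wall face and 66 mm to -y; nothing of them is higher than 8 mm above the mouth.
- black_bowl: Black bowl, 110 mm across, 45 mm high; origin at its underside. A bystander: leave it.
- white_bowl: White bowl, 100 mm across, 40 mm high; origin at its underside. A bystander: leave it.
- rolling_pin: Wooden rolling pin, 240 mm long (x), 32 mm thick; origin at its underside. A bystander: leave it.
- brush_pot: Terracotta pot, 72 mm across, 90 mm high; origin at its underside. A bystander: leave it.
- spray_bottle: Green bottle, 56 mm across, 160 mm high; origin at its underside. A bystander: leave it.
- scraper: Scraper lying on the table, 180 mm long; origin at its underside. A bystander: leave it.
- clay_brush: Brush lying on the table, 160 mm long; origin at its underside. A bystander: leave it.
Things that resemble listed ones, but are neither listed nor needed, are in the scene too. There is more than one size of the part that bears tile_blue_mid; the job needs the smaller.

How it is judged:
At the end, for the whole second after the job is handed in: White and blue tile each released and at rest in its own colour's slot: within 15 mm of the slot's middle, 6 mm of the seated distance from the wall, 2 mm below to 40 mm above the mouth, 0.12 rad of upright and of the slot's direction, the jaw held open by 0.6 to 2 mm (x of tile_white_mid in the frame of gauge_white_mouth between -0.015 and 0.015 m and y of tile_white_mid in the frame of gauge_white_mouth between -0.0105 and 0.0015 m and z of tile_white_mid in the frame of gauge_white_mouth between -0.002 and 0.04 m and angle between each of tile_white_mid, tile_blue_mid's own z axis and vertical below 0.12 rad and angle between the x axis of tile_white_mid and the x axis of gauge_white_mouth, either way round below 0.12 rad and value of joint jaw_white between 0.0006 and 0.002 m and linear speed of each of tile_white, tile_blue below 0.01 m/s and contact force between the fingers and tile_white below 0.1 N and x of tile_blue_mid in the frame of gauge_blue_mouth between -0.015 and 0.015 m and y of tile_blue_mid in the frame of gauge_blue_mouth between -0.013 and -0.001 m and z of tile_blue_mid in the frame of gauge_blue_mouth between -0.002 and 0.04 m and angle between the x axis of tile_blue_mid and the x axis of gauge_blue_mouth, either way round below 0.12 rad and value of joint jaw_blue between 0.0006 and 0.002 m and contact force between the fingers and tile_blue below 0.1 N); the robot touches nothing.
It fails at once if the contact forces between a tile and its gauge (wall and jaw together) exceed 34 N (contact force between tile_white and gauge_white above 34 N or contact force between tile_blue and gauge_blue above 34 N).
It fails at once if a tile is let fall (faster than 0.35 m/s with no finger on it) ((linear speed of tile_white above 0.35 m/s and contact force between the fingers and tile_white below 0.05 N) or (linear speed of tile_blue above 0.35 m/s and contact force between the fingers and tile_blue below 0.05 N)).
It fails at once if the terracotta tile is shifted by more than 15 mm (distance of tile_terracotta_mid from where it was at the start of the episode above 0.015 m).
It fails at once if a bystander is moved by more than 30 mm (distance of any of black_bowl, white_bowl, rolling_pin, brush_pot, spray_bottle, scraper, clay_brush from where it was at the start of the episode above 0.03 m).
It also fails if it takes over 67 s, if anything falls off the work surface, if the arm or the gripper's body presses on something with over 40 N, if the wrist force passes 120 N, or if a joint passes its speed limit or range.

### The arm

A 6-joint arm with a two-finger parallel gripper is mounted at the origin on the work surface. World frame = base frame: x ahead of the robot, y to its left, z up, the work surface at z = 0. Lengths are in m, angles in rad, forces in N, time in s.
With the tool pointing down it reaches from about 0.3 to 0.825 m from the base axis. Payload 5.4 kg.
Tool frame: the origin (TCP) lies midway between the tips of the shut fingers; the grasp point (between the pads) lies 19 mm behind it (manip.tcp_to_grasp is the distance from the TCP to the grasp point, in m); z points along the fingers, y is the direction in which the jaws open and shut (so a half turn about z gives the same grasp; the last joint's range is limited). The gripper opens to 92 mm and grips with 3 to 60 N. Pads are 20 mm wide; open, the fingers measure 128 mm over their backs; the gripper's body (75 mm by 189 mm) begins 69 mm behind the grasp point.
Start: joints at [-1.465, 0.158, 1.597, -0, 1.386, -0.21], TCP at [0.179, -0.547, 0.215] pointing down, gripper open.
Joint ranges: [-2.91, 2.91], [-0.94, 2.29], [0.18, 2.7], [-1.29, 4.43], [0.17, 2.64], [-3, 3]. Speed limits (rad/s): [2.57, 2.57, 3.14, 3.14, 3.14, 3.14].

### API

Orientations are given as a unit quaternion [x, y, z, w].
In Python, from plant import manip gives the robot as it stands.
- The arm moves only by the shell command python3 -m handwheel 'ROWS' [FORCE]. ROWS is JSON, a list of rows, each a list of 7 numbers: the shift along the tool's x, y, z in m, then the turn, a rotation vector about the tool's x, y, z in degrees, then the closure, from -1 (fully open) to 1 (shut). A call has 1 to 10 rows; each row is the pose to reach, as a shift and turn from the pose measured when the call began, along the tool's axes at that moment; what a row does not reach only later rows make up. A row lasts 1/12 s, in which the tool goes at most 41.7 mm and 7.16 degrees, less where a joint would pass 70% of its speed; a pose out of reach is approached as far as the arm can. A call with a gripper value outside its range is refused whole. The fingers move at their own pace and stop on an object; FORCE is the grip in N (left out, the last holds). Time passes only in rows, so rows that repeat a pose let the fingers close. It gives the time, the measured TCP pose, the force and the opening at its end, in the units of the state.
- manip.observe(): the state, without advancing time (a new reading comes with each control period).
- manip.grab_frame(name): name is "scene" or "side" or "wrist"; returns the picture (480x640x3 uint8, red, green, blue); there is no depth.
- manip.calibration(name): a dict with "fx", "fy", "cx", "cy" (pixels), "R" (3x3) and "t" (3): a world point X has camera coordinates R X + t. Camera axes: x right, y down, z forward; pixel columns grow to the right and rows downward; lengths in m; the calibration is good to about 2 mm. A picture is of the moment at which its call begins: read the wrist's pose just before it. calibration takes no time and is no camera call; for the wrist camera it gives the pose at the moment of the call.
- manip.close_job(): hands the job in, once; it reports no verdict.
The state is a dict: "time": time; "q": joint angles; "joint_vel": joint speeds; "joint_torque": joint torques, N m; "position": TCP position; "eef_rot": TCP orientation; "contact_force": force on the tool from outside, world axes, zero at the start; "ft_torque": the same for the moment, N m; "grip_width": finger opening in m.
Only numpy, scipy, OpenCV 4.12 (cv2) and the standard library are available. Lean on these libraries where they do the work, as an engineer would, in place of code of your own. Each camera call takes 0.05 s, during which the arm holds its last target. There are 200 camera calls.

## Working session

There is one attempt and no reset: what is moved stays moved. The work goes in short steps, Python scripts to look and compute and a shell command to move; the robot and the scene stay as the last step left them, time stands still between calls to the robot, and variables do not carry over. Pictures are saved under pics/ and viewed, about 8 in all and at most 12, crops included, and the job is handed in when it is done.

```bash
ls; mkdir -p pics; python3 - <<'E'
from plant import manip
import cv2,numpy as np
s=manip.observe();print({k:np.round(v,3).tolist() for k,v in s.items()})
for n in ("scene","side"):
    cv2.imwrite(f"pics/{n}0.png",manip.grab_frame(n)[:,:,::-1])
    c=manip.calibration(n);print(n,c['fx'],c['cx'],c['cy'],(-np.array(c['R']).T@c['t']).round(3),np.round(c['R'],3).tolist())
E
```

```text
pics
{'time': 0.0, 'q': [-1.465, 0.159, 1.598, -0.0, 1.386, -0.21], 'joint_vel': [-0.001, -0.001, -0.0, -0.001, -0.0, -0.0], 'joint_torque': [-0.003, -38.558, -32.211, 0.07, 0.038, -0.0], 'position': [0.178, -0.546, 0.214], 'eef_rot': [0.988, 0.157, 0.0, -0.001], 'contact_force': [-0.43, 0.308, 0.981], 'ft_torque': [-0.024, -0.023, 0.046], 'grip_width': 0.092}
scene 539.7459640564807 319.5422116701355 242.07055382329168 [1.121 0.522 1.377] [[-0.704, 0.71, 0.01], [0.613, 0.616, -0.495], [-0.358, -0.343, -0.869]]
side 553.2159550608364 320.99555760740964 233.17726950794298 [-0.178  1.136  0.994] [[-0.836, -0.549, -0.002], [-0.301, 0.462, -0.834], [0.459, -0.697, -0.552]]
```

View pics/scene0.png

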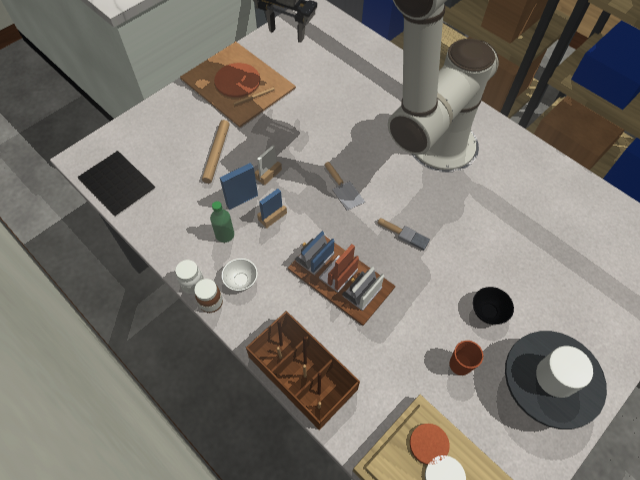

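View pics/side0.png

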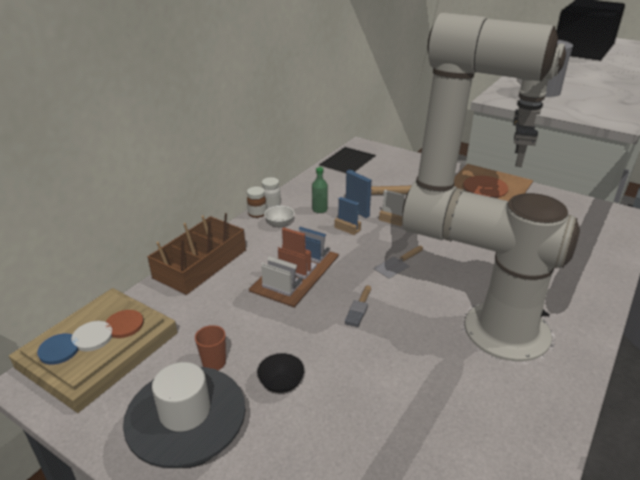

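Scene shows the white tile in its stand at about (266,162). There are two blue panels: a large one at (239,187) and a small one in a stand at (271,207), and the small one fits the description. The rack is at (340,280), with blue at (315,250), terracotta at (343,267) and white at (365,287). The side view agrees. I'll enlarge both areas.

```bash
python3 - <<'E'
import cv2,numpy as np
a=cv2.imread("pics/scene0.png")
f=lambda x0,y0,w,h,s:cv2.resize(a[y0:y0+h,x0:x0+w],None,fx=s,fy=s,interpolation=cv2.INTER_CUBIC)
A=f(205,140,100,92,6);B=f(280,222,120,110,6)
for I,x0,y0 in((A,205,140),(B,280,222)):
    for k in range(0,I.shape[1],60):cv2.putText(I,str(x0+k//6),(k,8),0,.3,(0,0,255));I[:,k]=(I[:,k]*.8).astype('u1')
    for k in range(0,I.shape[0],60):cv2.putText(I,str(y0+k//6),(0,k+8),0,.3,(0,0,255));I[k]=(I[k]*.8).astype('u1')
cv2.imwrite("pics/cA.png",A);cv2.imwrite("pics/cB.png",B[:600])
E
```

```text
(no output)
```

View pics/cA.png

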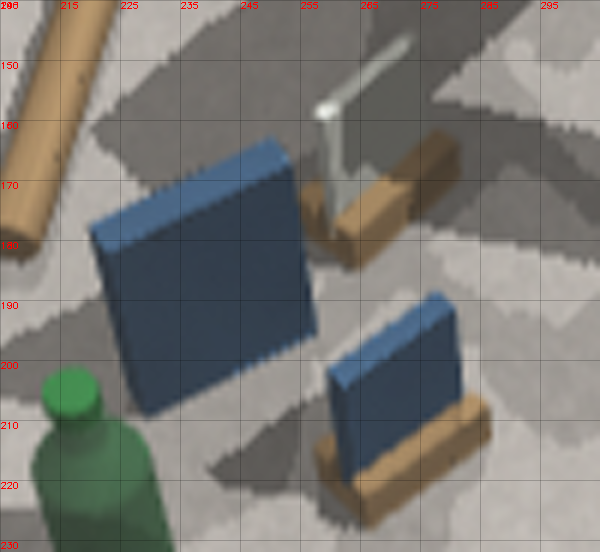

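View pics/cB.png

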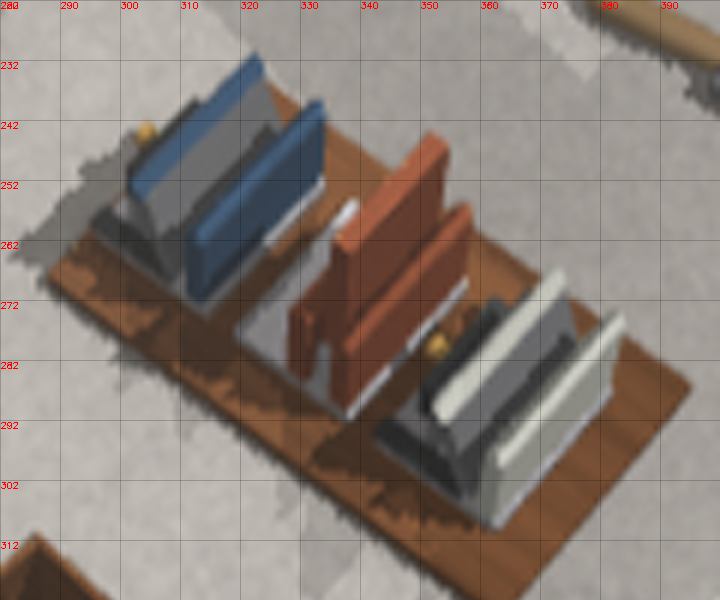

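Crop A shows the small blue tile, its top ends at px (261,203.5) and (279.3,190). The white tile's top ends are at (259.7,158.5) and (273.7,146.7). The larger blue panel beside them, with no stand, is the decoy. Crop B shows brass screws at (304,243) and (352,279). The jaws are on that side, so the fixed walls are on the lower right, at (312,262)-(332,240) for blue and (361,297)-(383,276) for white.

```bash
cat > h.py <<'E'
from plant import manip
import cv2,numpy as np
from scipy.spatial.transform import Rotation as Ro
def ray(c,u,v,z):
    R=np.array(c['R']);o=-R.T@np.array(c['t']);d=R.T@np.array([(u-c['cx'])/c['fx'],(v-c['cy'])/c['fy'],1]);return o+d*(z-o[2])/d[2]
def proj(c,X):
    p=np.array(c['R'])@np.array(X)+np.array(c['t']);return np.array([c['fx']*p[0]/p[2]+c['cx'],c['fy']*p[1]/p[2]+c['cy']])
E
python3 - <<'E'
from h import *
c=manip.calibration("scene")
for n,a,b,z in (("blue",(261,203.5),(279.3,190),.108),("white",(259.7,158.5),(273.7,146.7),.108),("wallB",(312.5,261.5),(332.5,239.5),.092),("wallW",(362,296.5),(383,275.5),.092),("jawW",(353.5,289.5),(373,268),.092),("jawB",(302,254),(322.5,231),.092),("terra",(337,261),(352,246),.152)):
    A,B=ray(c,*a,z),ray(c,*b,z);d=B-A;print(n,A.round(4),B.round(4),"len",np.linalg.norm(d).round(4),"mid",((A+B)/2).round(4),"yaw",np.degrees(np.arctan2(d[1],d[0])).round(1))
c=manip.calibration("wrist");s=manip.observe();T=Ro.from_quat(s['eef_rot'])
R=np.array(c['R']);o=-R.T@c['t'];print("cam in tool",T.inv().apply(o-s['position']).round(4),(T.as_matrix().T@R.T).round(3).tolist(),c['fx'],c['cx'],c['cy'])
E
```

```text
blue [ 0.6272 -0.183   0.108 ] [ 0.559  -0.1806  0.108 ] len 0.0683 mid [ 0.5931 -0.1818  0.108 ] yaw 177.9
white [ 0.5224 -0.3046  0.108 ] [ 0.4625 -0.3082  0.108 ] len 0.06 mid [ 0.4925 -0.3064  0.108 ] yaw -176.5
wallB [0.6485 0.0441 0.092 ] [0.5615 0.0346 0.092 ] len 0.0875 mid [0.605  0.0393 0.092 ] yaw -173.7
wallW [0.6298 0.2073 0.092 ] [0.5457 0.2057 0.092 ] len 0.0841 mid [0.5877 0.2065 0.092 ] yaw -178.9
jawW [0.6308 0.1782 0.092 ] [0.5479 0.172  0.092 ] len 0.0831 mid [0.5894 0.1751 0.092 ] yaw -175.8
jawB [0.6525 0.0078 0.092 ] [ 0.5616 -0.0039  0.092 ] len 0.0916 mid [0.607  0.0019 0.092 ] yaw -172.6
terra [0.6251 0.1097 0.152 ] [0.5657 0.1068 0.152 ] len 0.0595 mid [0.5954 0.1082 0.152 ] yaw -177.1
cam in tool [ 0.0695  0.     -0.171 ] [[-0.001, -0.969, -0.247], [1.0, -0.001, -0.001], [0.0, -0.247, 0.969]] 344.06342534222375 319.9062750173678 242.33949269796557
```

```bash
python3 - <<'E'
from h import *
c=manip.calibration("scene")
A,B=ray(c,229,209,0),ray(c,257.5,195.5,0);print("decoy base",A,B,np.linalg.norm(A-B))
for u,v in((222,181.5),(253,167.5)):
    for z in (.13,.15,.17): print(z,ray(c,u,v,z).round(3))
for z in (.16,): print("bottle",ray(c,217,205,z))
s=manip.observe();T=Ro.from_quat(s['eef_rot'])
t=np.array([.49,-.306,.20]);print(T.inv().apply(t-s['position']).round(4), (T.inv()*Ro.from_euler('xz',[180,0],degrees=True)).as_rotvec(degrees=True).round(2))
E
```

```text
decoy base [ 0.66739367 -0.29660963  0.        ] [ 0.57286816 -0.27264399  0.        ] 0.09751627603742985
0.13 [ 0.664 -0.304  0.13 ]
0.15 [ 0.671 -0.291  0.15 ]
0.17 [ 0.678 -0.278  0.17 ]
0.13 [ 0.568 -0.279  0.13 ]
0.15 [ 0.577 -0.267  0.15 ]
0.17 [ 0.586 -0.254  0.17 ]
bottle [ 0.73465381 -0.23402322  0.16      ]
[ 0.3706 -0.1314  0.0141] [-1.000e-01 -1.000e-02  1.809e+01]
```

```bash
python3 -m handwheel '[[0.04,-0.014,0,0,0,4,-1],[0.08,-0.028,0,0,0,8,-1],[0.12,-0.042,0.004,0,0,12,-1],[0.16,-0.056,0.008,0,0,16,-1],[0.2,-0.07,0.01,0,0,18.1,-1],[0.24,-0.084,0.014,0,0,18.1,-1],[0.28,-0.098,0.014,0,0,18.1,-1],[0.32,-0.112,0.014,0,0,18.1,-1],[0.35,-0.124,0.014,0,0,18.1,-1],[0.37,-0.131,0.014,0,0,18.1,-1]]' 40
python3 -m handwheel '[[0,0,0,0,0,0,-1],[0,0,0,0,0,0,-1]]'
python3 - <<'E'
from h import *
s=manip.observe();print(s['position'],s['eef_rot']);import pickle
c=manip.calibration("wrist");I=manip.grab_frame("wrist");pickle.dump(c,open("w1.pkl","wb"))
cv2.imwrite("pics/w1.png",I[:,:,::-1])
for x in (.4575,.5275): print(proj(c,[x,-.306,.108]))
E
```

```text
time: 0.93
position: [0.4919, -0.3031, 0.1995]
eef_rot: [1.0, 0.001, -0.0, -0.002]
contact_force: [0.7, -1.2, 1.0]
grip_width: 0.0919
time: 1.1
position: [0.4922, -0.302, 0.1989]
eef_rot: [1.0, 0.003, -0.001, -0.002]
contact_force: [-1.5, -1.2, 0.3]
grip_width: 0.0918
[ 0.49218832 -0.30197603  0.19888034] [ 9.99993919e-01  2.80078807e-03 -5.55883522e-04 -2.00232368e-03]
[325.39024682 286.72647756]
[326.18466373 200.67030638]
```

View pics/w1.png

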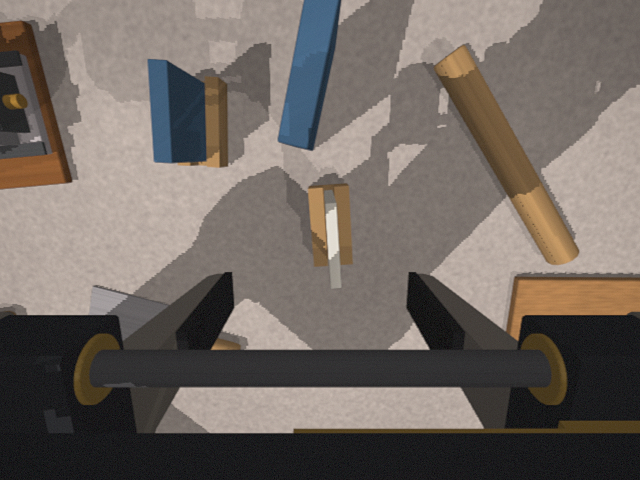

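```bash
python3 - <<'E'
import cv2,numpy as np
a=cv2.imread("pics/w1.png")
A=cv2.resize(a[170:300,295:365],None,fx=4.6,fy=4.6,interpolation=cv2.INTER_CUBIC);B=cv2.resize(a[45:175,140:235],None,fx=4.6,fy=4.6,interpolation=cv2.INTER_CUBIC)
A=cv2.convertScaleAbs(A,alpha=1.3)
for I,x0,y0 in((A,295,170),(B,140,45)):
    for k in range(0,70*2,10):
        p=int(k*4.6)
        if p<I.shape[1]:cv2.putText(I,str(x0+k),(p,8),0,.3,(0,0,255));I[:,p]=(I[:,p]*.75)
        if p<I.shape[0]:cv2.putText(I,str(y0+k),(0,p+8),0,.3,(0,0,255));I[p]=(I[p]*.75)
cv2.imwrite("pics/w1c.png",np.hstack([A,B]))
E
```

```text
(no output)
```

View pics/w1c.png

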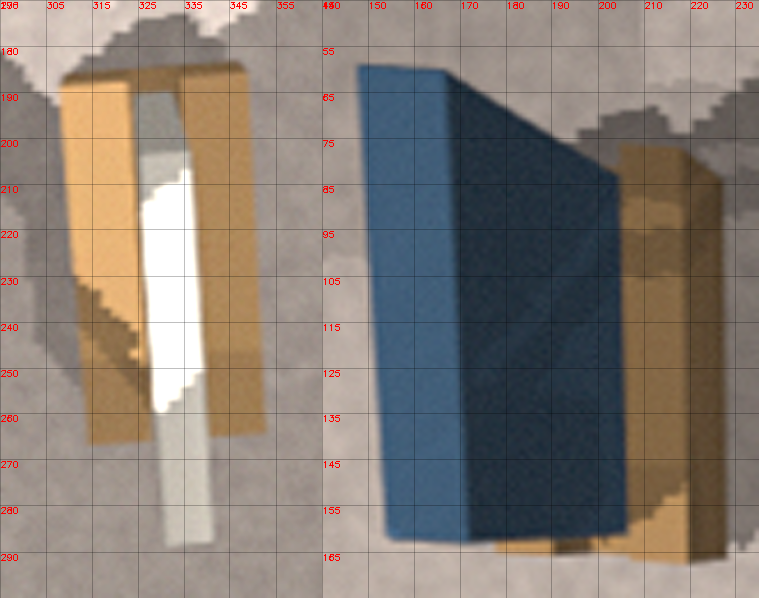

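```bash
python3 - <<'E'
from h import *
import pickle
c=pickle.load(open("w1.pkl","rb"))
for n,P in(("white",[(325,203.3),(336.3,203),(331.1,288.5),(341.5,287.8)]),("blue",[(147.6,59.1),(166.3,60.2),(154.1,162.4),(172.2,162.8)])):
    X=np.array([ray(c,*p,.108) for p in P]);d=(X[0]+X[1]-X[2]-X[3])/2;t=(X[0]+X[2]-X[1]-X[3])/2
    print(n,X.mean(0).round(4),"len",np.linalg.norm(d),"thk",np.linalg.norm(t),"yaw",np.degrees(np.arctan2(d[1],d[0])))
    s=manip.observe();T=Ro.from_quat(s['eef_rot']);m=X.mean(0);m[2]=.069
    print(T.inv().apply(m-s['position']).round(4),(T.inv()*Ro.from_euler('xz',[180,0],degrees=True)).as_rotvec(degrees=True))
E
```

```text
white [ 0.491  -0.3122  0.108 ] len 0.06951665871488075 thk 0.008545020830166731 yaw 4.501206379077265
[-0.0003  0.0096  0.13  ] [-0.20350941  0.07244567  0.2159646 ]
blue [ 0.5899 -0.1863  0.108 ] len 0.06958109231498458 thk 0.013177144885740141 yaw -2.6810390664064863
[ 0.0992 -0.1159  0.1303] [-0.20350941  0.07244567  0.2159646 ]
```

The top-face fits match the sizes given: white 69.5 x 8.5 mm, blue 69.6 x 13.2 mm. I'll grasp white gently first and check the side force.

```bash
python3 -m handwheel '[[0,0.003,0.03,-0.1,0,-2,-1],[0,0.008,0.06,-0.2,0.07,-4,-1],[0,0.008,0.085,-0.2,0.07,-4,-1],[0,0.008,0.105,-0.2,0.07,-4,-1],[0,0.008,0.12,-0.2,0.07,-4,-1],[0,0.008,0.131,-0.2,0.07,-4,-1],[0,0.008,0.131,-0.2,0.07,-4,0.3],[0,0.008,0.131,-0.2,0.07,-4,0.5],[0,0.008,0.131,-0.2,0.07,-4,0.6]]' 4
python3 -m handwheel '[[0,0,0,0,0,0,0.7],[0,0,0,0,0,0,0.7],[0,0,0,0,0,0,0.7]]'
```

```text
time: 1.9
position: [0.4916, -0.3118, 0.0693]
eef_rot: [0.999, 0.036, 0.001, 0.001]
contact_force: [0.8, 0.0, 0.3]
grip_width: 0.074
time: 2.15
position: [0.4921, -0.3123, 0.0704]
eef_rot: [0.999, 0.036, 0.001, 0.001]
contact_force: [0.4, -0.2, -0.3]
grip_width: 0.0539
```

```bash
python3 -m handwheel '[[0,0,0,0,0,0,0.7],[0,0,0,0,0,0,0.7],[0,0,0,0,0,0,0.7],[0,0,0,0,0,0,0.7],[0,0,0,0,0,0,0.7]]'
python3 - <<'E'
from h import *
cv2.imwrite("pics/w2.png",cv2.resize(manip.grab_frame("wrist")[170:480,160:480,::-1],None,fx=1.6,fy=1.6))
E
```

```text
time: 2.57
position: [0.4921, -0.3122, 0.0703]
eef_rot: [0.999, 0.036, 0.001, 0.001]
contact_force: [0.0, -0.2, 0.8]
grip_width: 0.0207
```

View pics/w2.png

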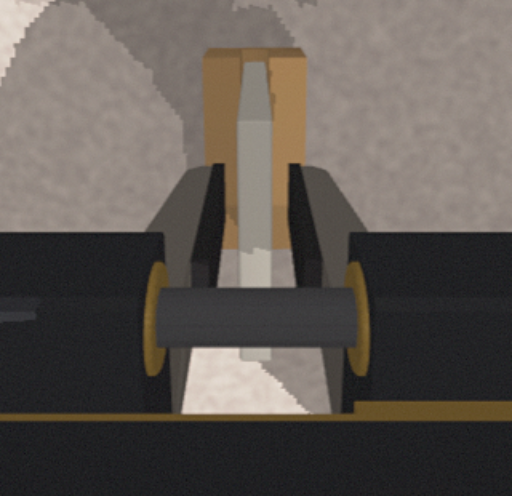

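The tile stands centred and parallel between the fingers. Closing.

```bash
python3 -m handwheel '[[0,0,0,0,0,0,1],[0,0,0,0,0,0,1],[0,0,0,0,0,0,1],[0,0,0,0,0,0,1],[0,0,0,0,0,0,1]]' 6
python3 -m handwheel '[[0,0,0,0,0,0,1],[0,0,0,0,0,0,1],[0,0,0,0,0,0,1]]' 40
python3 - <<'E'
from h import *
s=manip.observe();print(s['position'],s['eef_rot'],s['grip_width'],s['contact_force'])
E
```

```text
time: 3.03
position: [0.492, -0.3122, 0.0702]
eef_rot: [0.999, 0.036, 0.001, 0.001]
contact_force: [0.2, 0.8, -0.6]
grip_width: 0.0088
time: 3.28
position: [0.4921, -0.3122, 0.0702]
eef_rot: [0.999, 0.036, 0.001, 0.001]
contact_force: [0.0, -0.5, -0.3]
grip_width: 0.0087
[ 0.49205052 -0.31224558  0.0702478 ] [0.99933374 0.03644572 0.00133284 0.00141977] 0.008721983441567447 [ 0.01195733 -0.4855965  -0.26994401]
```

```bash
python3 -m handwheel '[[0,0,-0.01,0,0,0,1],[0,0,-0.03,0,0,0,1],[0,0,-0.055,0,0,0,1],[0,0,-0.085,0,0,0,1],[0,0,-0.115,0,0,0,1],[0,0,-0.145,0,0,0,1],[0,0,-0.17,0,0,0,1],[0,0,-0.185,0,0,0,1],[0,0,-0.19,0,0,0,1]]'
python3 -m handwheel '[[0.001,-0.015,0,0,0,0,1],[0.006,-0.05,0,0,0,0,1],[0.01,-0.09,0,0,0,0,1],[0.013,-0.13,0,0,0,0,1],[0.016,-0.17,0,0,0,0,1],[0.019,-0.21,0,0,0,0,1],[0.024,-0.25,0,0,0,0,1],[0.028,-0.29,0,0,0,0,1],[0.033,-0.33,0,0,0,0,1],[0.035,-0.36,0,0,0,0,1]]'
python3 -m handwheel '[[0.001,-0.015,0,0,0,0,1],[0.002,-0.03,0,0,0,0,1],[0.003,-0.045,0,0,0,0,1],[0.003,-0.05,0,0,0,0,1],[0.003,-0.05,0,0,0,0,1],[0.003,-0.05,0,0,0,0,1],[0.003,-0.05,0,0,0,0,1]]'
python3 - <<'E'
from h import *
import pickle
s=manip.observe();c=manip.calibration("wrist");I=manip.grab_frame("wrist")[:,:,::-1];pickle.dump((s,c),open("w3.pkl","wb"));print(s['position'],s['eef_rot'],s['grip_width'])
cv2.imwrite("pics/w3full.png",I)
P=np.array([proj(c,[x,y,.092]) for x in(.54,.66) for y in(-.02,.22)]);print(P)
u0,v0=np.maximum(P.min(0).astype(int)-25,0);u1,v1=np.minimum(P.max(0).astype(int)+25,[640,480]);k=min(800/(u1-u0),600/(v1-v0));print(u0,v0,k)
A=cv2.resize(I[v0:v1,u0:u1],None,fx=k,fy=k,interpolation=cv2.INTER_CUBIC)
for g in range(0,640,20):
    p=int((g-u0)*k)
    if 0<=p<A.shape[1]:cv2.putText(A,str(g),(p,8),0,.3,(0,0,255));A[:,p]=A[:,p]*.75
    p=int((g-v0)*k)
    if 0<=p<A.shape[0]:cv2.putText(A,str(g),(0,p+8),0,.3,(0,0,255));A[p]=A[p]*.75
cv2.imwrite("pics/w3.png",A)
E
```

```text
time: 4.03
position: [0.4926, -0.3127, 0.2646]
eef_rot: [0.999, 0.036, 0.004, 0.004]
contact_force: [0.2, -0.5, -1.1]
grip_width: 0.0089
time: 4.87
position: [0.4995, 0.0528, 0.2606]
eef_rot: [0.999, 0.037, 0.002, 0.003]
contact_force: [-0.2, 0.5, -1.8]
grip_width: 0.0085
time: 5.45
position: [0.4984, 0.1023, 0.2599]
eef_rot: [0.999, 0.037, 0.002, 0.003]
contact_force: [0.5, 0.6, -1.7]
grip_width: 0.0087
[0.49844208 0.10229103 0.25987062] [0.99930731 0.03705352 0.00180396 0.00294813] 0.008693497566671798
[[446.19825109 193.91528648]
 [200.89234588 175.84394096]
 [467.8706418   60.21985976]
 [199.4090081   37.94821493]]
174 12 2.5157232704402515
```

View pics/w3.png

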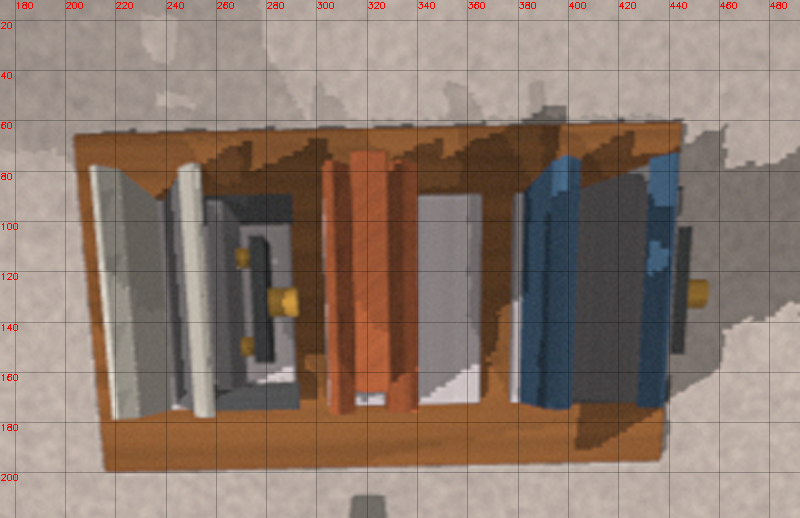

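The picture shows all three gauges, wall on the left (+y) and jaw with brass screws on the right. White wall's outer top edge runs (210,78)-(220.5,178). The terracotta tile's top is at (313,72)-(328,168). The blue lips are at about (382-402) and (428-443). I'll cross-check the terracotta tile, the 85 mm pitch and the back edges.

```bash
python3 - <<'E'
from h import *
import pickle
s,c=pickle.load(open("w3.pkl","rb"))
px=lambda x,y:(174+x/2.5157,12+y/2.5157)
R=np.array(c['R']);print("cam",(-R.T@c['t']).round(3))
def L(n,a,b,z):
    A,B=ray(c,*px(*a),z),ray(c,*px(*b),z);d=A-B;print(n,A.round(4),B.round(4),"mid",((A+B)/2).round(4),"len",np.linalg.norm(d).round(4),"yaw",np.degrees(np.arctan2(d[1],d[0])).round(2))
L("terraL",(350,151),(355,393),.152);L("terraR",(388,151),(387,393),.152)
L("whiteback",(91,166),(114,419),.092);L("white strip inner",(120,168),(140,417),.092)
L("whitejaw L",(180,165),(197,415),.092);L("whitejaw R",(200,165),(215,415),.092)
L("blue wall L top",(545,170),(520,405),.092);L("blue wall R",(581,158),(571,408),.092)
L("blue jaw L",(648,155),(638,405),.092);L("blue jaw R",(680,155),(665,406),.092)
L("terra lipL",(322,160),(330,412),.092);L("terra lipR",(417,160),(417,411),.092)
L("boardL",(75,135),(105,472),.012);L("boardR",(681,122),(660,460),.012)
E
python3 - <<'E'
import cv2
I=cv2.imread("pics/w3full.png")
A=I[70:185,200:270];B=I[70:185,372:452]
f=lambda A:cv2.resize(A,None,fx=5,fy=5,interpolation=cv2.INTER_CUBIC)
A,B=f(A),f(B)
for J,u0 in((A,200),(B,372)):
    for k in range(0,80,10):
        if k*5<J.shape[1]:J[:,k*5]=J[:,k*5]*.75;cv2.putText(J,str(u0+k),(k*5,8),0,.3,(0,0,255))
    for k in range(0,115,10):J[k*5]=J[k*5]*.75;cv2.putText(J,str(70+k),(0,k*5+8),0,.3,(0,0,255))
cv2.imwrite("pics/w3c.png",cv2.convertScaleAbs(cv2.hconcat([A,B]),alpha=1.3))
E
```

```text
cam [0.567 0.108 0.431]
terraL [0.6271 0.1163 0.152 ] [0.5573 0.11   0.152 ] mid [0.5922 0.1132 0.152 ] len 0.07 yaw 5.21
terraR [0.6279 0.1051 0.152 ] [0.5581 0.0999 0.152 ] mid [0.593  0.1025 0.152 ] len 0.07 yaw 4.27
whiteback [0.6281 0.2107 0.092 ] [0.5387 0.2022 0.092 ] mid [0.5834 0.2065 0.092 ] len 0.0898 yaw 5.39
white strip inner [0.6282 0.2003 0.092 ] [0.5402 0.1923 0.092 ] mid [0.5842 0.1963 0.092 ] len 0.0884 yaw 5.2
whitejaw L [0.6308 0.1788 0.092 ] [0.5426 0.1704 0.092 ] mid [0.5867 0.1746 0.092 ] len 0.0886 yaw 5.4
whitejaw R [0.6313 0.1716 0.092 ] [0.5431 0.1635 0.092 ] mid [0.5872 0.1676 0.092 ] len 0.0886 yaw 5.23
blue wall L top [0.6389 0.0473 0.092 ] [0.5554 0.0467 0.092 ] mid [0.5971 0.047  0.092 ] len 0.0835 yaw 0.46
blue wall R [0.6438 0.0349 0.092 ] [0.5557 0.0269 0.092 ] mid [0.5998 0.0309 0.092 ] len 0.0885 yaw 5.16
blue jaw L [0.6466 0.0109 0.092 ] [0.5587 0.0013 0.092 ] mid [0.6027 0.0061 0.092 ] len 0.0884 yaw 6.24
blue jaw R [ 6.475e-01 -6.000e-04  9.200e-02] [ 0.5591 -0.0092  0.092 ] mid [ 0.6033 -0.0049  0.092 ] len 0.0888 yaw 5.52
terra lipL [0.6362 0.1279 0.092 ] [0.5474 0.1194 0.092 ] mid [0.5918 0.1236 0.092 ] len 0.0892 yaw 5.45
terra lipR [0.6388 0.0938 0.092 ] [0.5502 0.086  0.092 ] mid [0.5945 0.0899 0.092 ] len 0.0889 yaw 5.0
boardL [0.6546 0.2418 0.012 ] [0.5064 0.2287 0.012 ] mid [0.5805 0.2352 0.012 ] len 0.1488 yaw 5.06
boardR [ 0.6797 -0.0246  0.012 ] [ 0.5316 -0.0385  0.012 ] mid [ 0.6057 -0.0316  0.012 ] len 0.1488 yaw 5.36
```

View pics/w3c.png

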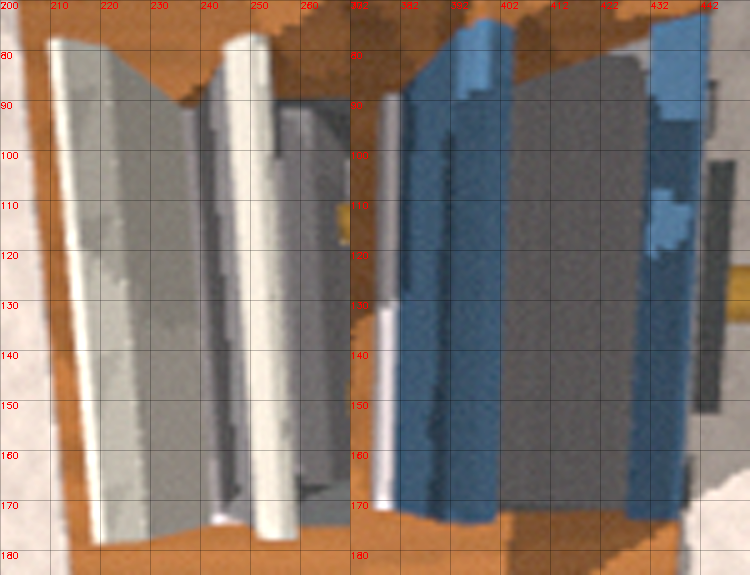

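```bash
python3 - <<'E'
from h import *
import pickle
s,c=pickle.load(open("w3.pkl","rb"))
th=np.radians(5.2);ex=np.array([np.cos(th),np.sin(th),0]);ey=np.array([-np.sin(th),np.cos(th),0])
def L(n,a,b,z):
    A,B=ray(c,*a,z),ray(c,*b,z);M=(A+B)/2;d=A-B;print(n,"xr,yr",(M@ex).round(4),(M@ey).round(4),"len",np.linalg.norm(d).round(4),"yaw",np.degrees(np.arctan2(d[1],d[0])).round(2))
L("W outer top .092",(209.5,78),(218.8,178.5),.092)
L("W strip inner .092",(212.5,78),(221,178.5),.092)
L("W mouth .084",(221.8,80),(229.8,177),.084)
L("W face bottom .022",(237.5,91),(242.5,174),.022)
L("B lip inner .092",(404.5,75),(401,175),.092)
L("B jaw lip inner .092",(432.5,76),(427.5,173),.092)
L("W jaw lip L .092",(245,78),(252,177),.092)
L("B back top .092",(392.5,76),(0.2*0+390,174),.092)
L("T tile",(320.6,72),(321.5,168),.152)
L("T lip outer L",(302,75.6),(305.2,175.8),.092)
L("T lip inner L",(313.5,75.6),(315.8,175.8),.092)
# scene camera
c=manip.calibration("scene")
L("scene W jaw/wall top",(362,296.5),(383,275.5),.092)
print("tool rot",Ro.from_quat(s['eef_rot']).as_matrix().round(4).tolist())
E
```

```text
W outer top .092 xr,yr 0.5997 0.1533 len 0.0897 yaw 5.47
W strip inner .092 xr,yr 0.5997 0.1509 len 0.0897 yaw 5.09
W mouth .084 xr,yr 0.6 0.1444 len 0.0887 yaw 5.33
W face bottom .022 xr,yr 0.6004 0.1444 len 0.0899 yaw 4.56
B lip inner .092 xr,yr 0.5996 -0.0234 len 0.0891 yaw 5.45
B jaw lip inner .092 xr,yr 0.5997 -0.049 len 0.0864 yaw 5.56
W jaw lip L .092 xr,yr 0.5999 0.1211 len 0.0883 yaw 5.55
B back top .092 xr,yr 0.5999 -0.0126 len 0.0873 yaw 5.56
T tile xr,yr 0.6 0.0537 len 0.0698 yaw 4.81
T lip outer L xr,yr 0.6006 0.0695 len 0.0893 yaw 5.46
T lip inner L xr,yr 0.6004 0.0591 len 0.0893 yaw 5.37
scene W jaw/wall top xr,yr 0.604 0.1524 len 0.0841 yaw 1.13
tool rot [[0.9972, 0.074, 0.0038], [0.0741, -0.9972, -0.0058], [0.0034, 0.006, -1.0]]
```

```bash
cat > go.py <<'E'
from h import *
import sys
# usage: go.py xr yr z -> shift in tool axes and turn
xr,yr,z=map(float,sys.argv[1:4]);yaw=float(sys.argv[4]) if len(sys.argv)>4 else 5.3
th=np.radians(5.2);ex=np.array([np.cos(th),np.sin(th),0]);ey=np.array([-np.sin(th),np.cos(th),0])
s=manip.observe();T=Ro.from_quat(s['eef_rot']);p=np.array(s['position'])
t=xr*ex+yr*ey+[0,0,z]
print("now xr %.4f yr %.4f z %.4f"%(p@ex,p@ey,p[2]),"grip %.4f"%s['grip_width'],"F rack",np.round([s['contact_force']@ex,s['contact_force']@ey,s['contact_force'][2]],1))
print("shift",T.inv().apply(t-p).round(4),"turn",(T.inv()*Ro.from_euler('z',yaw,degrees=True)*Ro.from_euler('x',180,degrees=True)).as_rotvec(degrees=True).round(2))
E
python3 go.py .600 .1387 .200
```

```text
now xr 0.5058 yr 0.0566 z 0.2601 grip 0.0090 F rack [-0.6  0.4 -1.1]
shift [ 0.0926 -0.0841  0.0599] turn [ 0.34 -0.21 -1.07]
```

```bash
python3 -m handwheel '[[0.02,-0.02,0,0.1,-0.1,-0.5,1],[0.05,-0.045,0,0.34,-0.21,-1.07,1],[0.08,-0.07,0,0.34,-0.21,-1.07,1],[0.0926,-0.0841,0.01,0.34,-0.21,-1.07,1],[0.0926,-0.0841,0.03,0.34,-0.21,-1.07,1],[0.0926,-0.0841,0.05,0.34,-0.21,-1.07,1],[0.0926,-0.0841,0.06,0.34,-0.21,-1.07,1],[0.0926,-0.0841,0.06,0.34,-0.21,-1.07,1],[0.0926,-0.0841,0.06,0.34,-0.21,-1.07,1],[0.0926,-0.0841,0.06,0.34,-0.21,-1.07,1]]'
python3 go.py .600 .1387 .165
```

```text
time: 6.33
position: [0.5858, 0.1921, 0.2015]
eef_rot: [0.999, 0.046, 0.001, -0.0]
contact_force: [-0.6, 0.8, -0.1]
grip_width: 0.0087
now xr 0.6008 yr 0.1382 z 0.2015 grip 0.0087 F rack [-0.5  0.9 -0.1]
shift [-0.0009 -0.0005  0.0365] turn [ 0.   -0.14 -0.05]
```

```bash
python3 -m handwheel '[[-0.0005,-0.0005,0.01,0,0,0,1],[-0.0009,-0.0005,0.022,0,-0.1,0,1],[-0.0009,-0.0005,0.032,0,-0.1,0,1],[-0.0009,-0.0005,0.0365,0,-0.1,0,1],[-0.0009,-0.0005,0.0365,0,-0.1,0,1],[-0.0009,-0.0005,0.0365,0,-0.1,0,1]]'
python3 go.py .600 .1387 .139
python3 - <<'E'
from h import *
I=manip.grab_frame("wrist")[:,:,::-1];c=manip.calibration("wrist")
J=manip.grab_frame("scene")[230:330,310:430,::-1]
cv2.imwrite("pics/w4.png",cv2.hconcat([cv2.resize(I[150:450,200:440],None,fx=1.6,fy=1.6),cv2.resize(J,(400,480))]))
E
```

```text
time: 6.83
position: [0.5846, 0.1925, 0.1643]
eef_rot: [0.999, 0.046, -0.0, 0.0]
contact_force: [0.2, 0.2, -0.6]
grip_width: 0.009
now xr 0.5996 yr 0.1387 z 0.1643 grip 0.0090 F rack [ 0.2  0.2 -0.6]
shift [0.0004 0.     0.0253] turn [ 0.    0.03 -0.05]
```

View pics/w4.png

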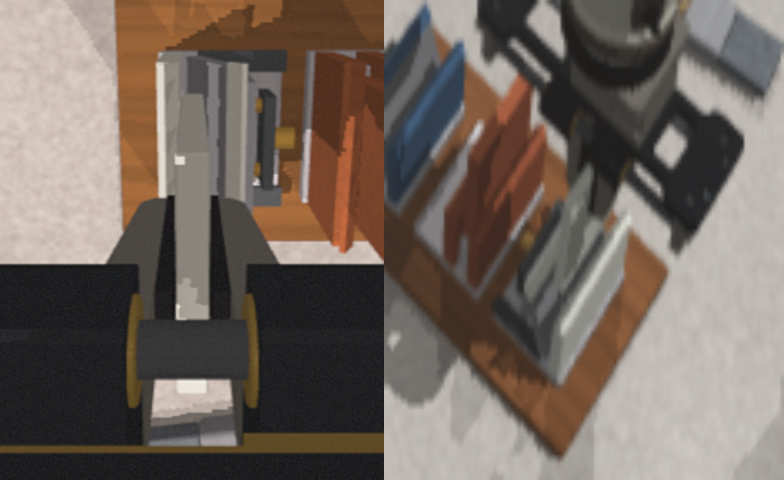

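Picture 10: the tile hangs upright over the white slot, close beside the wall on the left, parallel to it. I'll lower it to about 7 mm below the mouth.

```bash
python3 -m handwheel '[[0.0004,0,0.008,0,0,0,1],[0.0004,0,0.015,0,0,0,1],[0.0004,0,0.021,0,0,0,1],[0.0004,0,0.025,0,0,0,1],[0.0004,0,0.025,0,0,0,1],[0.0004,0,0.025,0,0,0,1]]'
python3 go.py .600 .1397 .139
python3 -m handwheel '[[0,-0.0005,0,0,0,0,1],[0,-0.001,0,0,0,0,1],[0,-0.001,0,0,0,0,1],[0,-0.001,0,0,0,0,1]]'
python3 go.py .600 .1405 .139
```

```text
time: 7.43
position: [0.5854, 0.1926, 0.1399]
eef_rot: [0.999, 0.046, 0.0, 0.0]
contact_force: [0.4, -0.9, -0.9]
grip_width: 0.0087
now xr 0.6004 yr 0.1388 z 0.1399 grip 0.0087 F rack [ 0.3 -0.9 -0.9]
shift [-0.0004 -0.0009  0.0009] turn [ 0.   -0.03 -0.04]
time: 7.77
position: [0.5855, 0.1937, 0.1402]
eef_rot: [0.999, 0.046, 0.001, -0.0]
contact_force: [-0.2, -1.0, -1.4]
grip_width: 0.0092
now xr 0.6006 yr 0.1398 z 0.1402 grip 0.0092 F rack [-0.3 -1.  -1.4]
shift [-0.0006 -0.0007  0.0012] turn [ 0.   -0.06 -0.04]
```

```bash
for i in 1; do python3 -m handwheel '[[0,-0.0005,0,0,0,0,1],[0,-0.0005,0,0,0,0,1],[0,-0.0005,0,0,0,0,1]]'; python3 go.py .600 .1405 .139; done
python3 -m handwheel '[[0,-0.0005,0,0,0,0,1],[0,-0.0005,0,0,0,0,1],[0,-0.0005,0,0,0,0,1]]'; python3 go.py .600 .1405 .139
```

```text
time: 8.02
position: [0.5855, 0.1942, 0.1403]
eef_rot: [0.999, 0.046, 0.001, -0.0]
contact_force: [0.1, 0.3, -1.7]
grip_width: 0.009
now xr 0.6007 yr 0.1403 z 0.1403 grip 0.0090 F rack [ 0.2  0.3 -1.7]
shift [-0.0007 -0.0002  0.0013] turn [ 0.   -0.07 -0.04]
time: 8.27
position: [0.5855, 0.1944, 0.1403]
eef_rot: [0.999, 0.046, 0.001, 0.0]
contact_force: [0.0, -1.6, -1.1]
grip_width: 0.0087
now xr 0.6008 yr 0.1405 z 0.1403 grip 0.0087 F rack [-0.1 -1.6 -1.1]
shift [-0.0008  0.      0.0013] turn [ 0.04 -0.07 -0.04]
```

```bash

python3 -m handwheel '[[0,-0.0006,0,0,0,0,1],[0,-0.0006,0,0,0,0,1],[0,-0.0006,0,0,0,0,1]]'; python3 go.py .600 .1405 .139
python3 -m handwheel '[[0,-0.0006,0,0,0,0,1],[0,-0.0006,0,0,0,0,1],[0,-0.0006,0,0,0,0,1]]'; python3 go.py .600 .1405 .139
```

```text
time: 8.52
position: [0.5855, 0.1945, 0.1403]
eef_rot: [0.999, 0.046, 0.001, 0.001]
contact_force: [-0.0, -3.1, -1.3]
grip_width: 0.0086
now xr 0.6007 yr 0.1406 z 0.1403 grip 0.0086 F rack [-0.3 -3.  -1.3]
shift [-0.0007  0.0001  0.0013] turn [ 0.09 -0.06 -0.03]
time: 8.77
position: [0.5855, 0.1947, 0.1403]
eef_rot: [0.999, 0.046, 0.001, 0.001]
contact_force: [0.4, -4.2, -0.6]
grip_width: 0.0085
now xr 0.6007 yr 0.1408 z 0.1403 grip 0.0085 F rack [-0.  -4.2 -0.6]
shift [-0.0008  0.0003  0.0013] turn [ 0.14 -0.06 -0.03]
```

```bash

python3 -m handwheel '[[0,-0.0003,0.002,0,0,0,1],[0,-0.0003,0.004,0,0,0,1],[0,-0.0003,0.006,0,0,0,1],[0,-0.0003,0.006,0,0,0,1]]'
python3 -m handwheel '[[0,-0.0003,0.0015,0,0,0,1],[0,-0.0003,0.003,0,0,0,1],[0,-0.0003,0.003,0,0,0,1]]'
python3 -m handwheel '[[0,-0.0003,0.0015,0,0,0,1],[0,-0.0003,0.003,0,0,0,1],[0,-0.0003,0.003,0,0,0,1]]'; python3 go.py .600 .1405 .139
```

```text
time: 9.1
position: [0.5859, 0.1947, 0.1341]
eef_rot: [0.999, 0.046, 0.001, 0.001]
contact_force: [1.6, -5.3, -0.4]
grip_width: 0.0089
time: 9.35
position: [0.5861, 0.1948, 0.131]
eef_rot: [0.999, 0.046, 0.001, 0.002]
contact_force: [2.3, -5.2, 0.2]
grip_width: 0.0087
time: 9.6
position: [0.5864, 0.1948, 0.1279]
eef_rot: [0.999, 0.046, 0.002, 0.002]
contact_force: [1.9, -4.4, -0.6]
grip_width: 0.0085
now xr 0.6016 yr 0.1408 z 0.1279 grip 0.0085 F rack [ 1.5 -4.5 -0.6]
shift [-0.0016  0.0003 -0.0111] turn [ 0.22 -0.17 -0.04]
```

```bash

python3 -m handwheel '[[0,-0.0003,0.0015,0.2,-0.15,0,1],[0,-0.0003,0.003,0.2,-0.15,0,1],[0,-0.0003,0.003,0.2,-0.15,0,1]]'
python3 -m handwheel '[[0,-0.0003,0.0015,0,0,0,1],[0,-0.0003,0.003,0,0,0,1],[0,-0.0003,0.003,0,0,0,1]]'; python3 go.py .600 .1405 .139
```

```text
time: 9.85
position: [0.5867, 0.1947, 0.1248]
eef_rot: [0.999, 0.046, 0.0, 0.001]
contact_force: [0.3, -5.2, 0.4]
grip_width: 0.0087
time: 10.1
position: [0.5869, 0.1947, 0.1217]
eef_rot: [0.999, 0.046, 0.001, 0.001]
contact_force: [1.4, -4.5, -1.0]
grip_width: 0.0088
now xr 0.6022 yr 0.1407 z 0.1217 grip 0.0088 F rack [ 1.  -4.6 -1. ]
shift [-0.0021  0.0002 -0.0173] turn [ 0.09 -0.08 -0.04]
```

```bash

python3 -m handwheel '[[0,-0.0003,0.0015,0,0,0,1],[0,-0.0003,0.0025,0,0,0,1],[0,-0.0003,0.0025,0,0,0,1]]'; python3 go.py .600 .1405 .139
```

```text
time: 10.35
position: [0.5872, 0.1947, 0.1192]
eef_rot: [0.999, 0.046, 0.001, 0.001]
contact_force: [1.0, -4.3, 0.5]
grip_width: 0.0089
now xr 0.6024 yr 0.1407 z 0.1192 grip 0.0089 F rack [ 0.6 -4.4  0.5]
shift [-0.0024  0.0002 -0.0198] turn [ 0.11 -0.11 -0.05]
```

```bash

python3 -m handwheel '[[-0.0005,-0.0003,0.0015,0.1,-0.1,0,1],[-0.0005,-0.0003,0.0025,0.1,-0.1,0,1],[-0.0005,-0.0003,0.0025,0.1,-0.1,0,1]]'
python3 -m handwheel '[[-0.0005,-0.0003,0.0015,0,0,0,1],[-0.0005,-0.0003,0.0025,0,0,0,1],[-0.0005,-0.0003,0.0025,0,0,0,1]]'; python3 go.py .600 .1405 .139
```

```text
time: 10.6
position: [0.5871, 0.1946, 0.1168]
eef_rot: [0.999, 0.046, 0.001, 0.0]
contact_force: [1.7, -5.6, 0.3]
grip_width: 0.0088
time: 10.85
position: [0.587, 0.1946, 0.1143]
eef_rot: [0.999, 0.046, 0.001, 0.001]
contact_force: [1.2, -4.8, 1.4]
grip_width: 0.0091
now xr 0.6022 yr 0.1406 z 0.1143 grip 0.0091 F rack [ 0.8 -4.9  1.4]
shift [-0.0021  0.0001 -0.0247] turn [ 0.07 -0.11 -0.05]
```

```bash

python3 -m handwheel '[[-0.0005,-0.0003,0.0015,0,0,0,1],[-0.0005,-0.0003,0.0025,0,0,0,1],[-0.0005,-0.0003,0.0025,0,0,0,1]]'; python3 go.py .600 .1405 .139
```

```text
time: 11.1
position: [0.5868, 0.1946, 0.1119]
eef_rot: [0.999, 0.046, 0.001, 0.001]
contact_force: [0.8, -5.8, 1.8]
grip_width: 0.0092
now xr 0.6020 yr 0.1406 z 0.1119 grip 0.0092 F rack [ 0.2 -5.9  1.8]
shift [-0.002   0.0002 -0.0271] turn [ 0.09 -0.15 -0.06]
```

```bash

python3 -m handwheel '[[-0.0005,-0.0003,0.001,0,0,0,1],[-0.0005,-0.0003,0.002,0,0,0,1],[-0.0005,-0.0003,0.002,0,0,0,1]]'; python3 go.py .600 .1405 .139
python3 -m handwheel '[[-0.0005,-0.0003,0.001,0,0,0,1],[-0.0005,-0.0003,0.002,0,0,0,1],[-0.0005,-0.0003,0.002,0,0,0,1]]'; python3 go.py .600 .1405 .139
```

```text
time: 11.35
position: [0.5867, 0.1946, 0.11]
eef_rot: [0.999, 0.046, 0.002, 0.001]
contact_force: [0.7, -5.5, 1.3]
grip_width: 0.0087
now xr 0.6020 yr 0.1406 z 0.1100 grip 0.0087 F rack [ 0.2 -5.6  1.3]
shift [-0.0019  0.0002 -0.029 ] turn [ 0.11 -0.21 -0.06]
time: 11.6
position: [0.5866, 0.1946, 0.1081]
eef_rot: [0.999, 0.046, 0.002, 0.001]
contact_force: [0.6, -5.8, 0.6]
grip_width: 0.009
now xr 0.6019 yr 0.1406 z 0.1081 grip 0.0090 F rack [ 0.1 -5.9  0.6]
shift [-0.0017  0.0002 -0.0309] turn [ 0.13 -0.26 -0.06]
```

```bash

python3 -m handwheel '[[-0.0005,-0.0003,0.001,0,0,0,1],[-0.0005,-0.0003,0.002,0,0,0,1],[-0.0005,-0.0003,0.002,0,0,0,1]]'; python3 go.py .600 .1405 .139
```

```text
time: 11.85
position: [0.5866, 0.1946, 0.1063]
eef_rot: [0.999, 0.046, 0.003, 0.001]
contact_force: [0.7, -5.4, 1.6]
grip_width: 0.009
now xr 0.6018 yr 0.1406 z 0.1063 grip 0.0090 F rack [ 0.2 -5.4  1.6]
shift [-0.0016  0.0002 -0.0327] turn [ 0.16 -0.31 -0.07]
```

```bash

python3 -m handwheel '[[-0.0005,-0.0002,0.001,0,-0.3,0,1],[-0.0005,-0.0002,0.0015,0,-0.3,0,1],[-0.0005,-0.0002,0.0015,0,-0.3,0,1]]'; python3 go.py .600 .1405 .139
```

```text
time: 12.1
position: [0.5868, 0.1946, 0.1056]
eef_rot: [0.999, 0.046, 0.001, 0.001]
contact_force: [-0.4, -5.8, 2.8]
grip_width: 0.0086
now xr 0.6020 yr 0.1406 z 0.1056 grip 0.0086 F rack [-0.9 -5.8  2.8]
shift [-0.0019  0.0002 -0.0334] turn [ 0.17 -0.09 -0.07]
```

```bash

python3 -m handwheel '[[-0.0005,-0.0002,0.001,0,0,0,1],[-0.0005,-0.0002,0.0015,0,0,0,1],[-0.0005,-0.0002,0.0015,0,0,0,1]]'; python3 go.py .600 .1405 .139
```

```text
time: 12.35
position: [0.5869, 0.1947, 0.1052]
eef_rot: [0.999, 0.046, 0.002, 0.002]
contact_force: [-0.7, -6.4, 5.3]
grip_width: 0.0087
now xr 0.6021 yr 0.1407 z 0.1052 grip 0.0087 F rack [-1.3 -6.3  5.3]
shift [-0.002   0.0003 -0.0338] turn [ 0.18 -0.17 -0.06]
```

Contact at TCP z of about 0.1057. I'll press on in small steps.

```bash

python3 -m handwheel '[[0,0,0.001,0,0,0,1],[0,0,0.002,0,0,0,1],[0,0,0.002,0,0,0,1]]'; python3 go.py .600 .1405 .139
python3 -m handwheel '[[0,0,0.001,0,0,0,1],[0,0,0.0015,0,0,0,1],[0,0,0.0015,0,0,0,1]]'; python3 go.py .600 .1405 .139
```

```text
time: 12.6
position: [0.5872, 0.1946, 0.1043]
eef_rot: [0.999, 0.046, 0.002, 0.001]
contact_force: [-2.3, -5.5, 6.9]
grip_width: 0.0084
now xr 0.6024 yr 0.1406 z 0.1043 grip 0.0084 F rack [-2.8 -5.3  6.9]
shift [-0.0023  0.0002 -0.0347] turn [ 0.18 -0.2  -0.06]
time: 12.85
position: [0.5873, 0.1946, 0.1041]
eef_rot: [0.999, 0.046, 0.002, 0.001]
contact_force: [-3.4, -5.8, 7.7]
grip_width: 0.0089
now xr 0.6025 yr 0.1406 z 0.1041 grip 0.0089 F rack [-3.9 -5.5  7.7]
shift [-0.0024  0.0002 -0.0349] turn [ 0.18 -0.2  -0.06]
```

```bash

python3 -m handwheel '[[-0.001,0,0.001,0,0,0,1],[-0.001,0,0.0025,0,0,0,1],[-0.001,0,0.0025,0,0,0,1]]'; python3 go.py .600 .1405 .139
python3 -m handwheel '[[-0.0005,0,0.001,0,0,0,1],[-0.0005,0,0.002,0,0,0,1],[-0.0005,0,0.002,0,0,0,1]]'; python3 go.py .600 .1405 .139
```

```text
time: 13.1
position: [0.5874, 0.1946, 0.1034]
eef_rot: [0.999, 0.046, 0.003, 0.001]
contact_force: [-1.7, -5.0, 7.2]
grip_width: 0.0088
now xr 0.6026 yr 0.1406 z 0.1034 grip 0.0088 F rack [-2.1 -4.8  7.2]
shift [-0.0024  0.0002 -0.0356] turn [ 0.17 -0.34 -0.06]
time: 13.35
position: [0.5875, 0.1946, 0.1032]
eef_rot: [0.999, 0.046, 0.004, 0.001]
contact_force: [-1.7, -6.0, 9.1]
grip_width: 0.009
now xr 0.6027 yr 0.1406 z 0.1032 grip 0.0090 F rack [-2.2 -5.9  9.1]
shift [-0.0024  0.0002 -0.0358] turn [ 0.16 -0.41 -0.06]
```

```bash

python3 -m handwheel '[[-0.0005,0,0.001,0,-0.2,0,1],[-0.0005,0,0.0025,0,-0.2,0,1],[-0.0005,0,0.0025,0,-0.2,0,1]]'; python3 go.py .600 .1405 .139
python3 -m handwheel '[[-0.0005,0,0.001,0,-0.2,0,1],[-0.0005,0,0.0025,0,-0.2,0,1],[-0.0005,0,0.0025,0,-0.2,0,1]]'; python3 go.py .600 .1405 .139
```

```text
time: 13.6
position: [0.5877, 0.1947, 0.1026]
eef_rot: [0.999, 0.046, 0.003, 0.001]
contact_force: [-2.0, -6.5, 9.0]
grip_width: 0.0084
now xr 0.6030 yr 0.1406 z 0.1026 grip 0.0084 F rack [-2.5 -6.3  9. ]
shift [-0.0028  0.0002 -0.0364] turn [ 0.15 -0.29 -0.06]
time: 13.85
position: [0.5881, 0.1947, 0.1022]
eef_rot: [0.999, 0.046, 0.002, 0.001]
contact_force: [-3.5, -6.7, 10.3]
grip_width: 0.0084
now xr 0.6033 yr 0.1406 z 0.1022 grip 0.0084 F rack [-4.1 -6.3 10.3]
shift [-0.0032  0.0002 -0.0368] turn [ 0.14 -0.18 -0.06]
```

```bash

python3 -m handwheel '[[-0.0005,0,0.001,0,0,0,1],[-0.0005,0,0.002,0,0,0,1],[-0.0005,0,0.002,0,0,0,1]]'; python3 go.py .600 .1405 .139
```

```text
time: 14.1
position: [0.588, 0.1947, 0.1022]
eef_rot: [0.999, 0.046, 0.002, 0.001]
contact_force: [-3.5, -5.5, 9.5]
grip_width: 0.0088
now xr 0.6033 yr 0.1406 z 0.1022 grip 0.0088 F rack [-4.  -5.1  9.5]
shift [-0.0031  0.0001 -0.0368] turn [ 0.13 -0.23 -0.06]
```

```bash

python3 -m handwheel '[[-0.0005,0,0.0015,0,0,0,1],[-0.0005,0,0.003,0,0,0,1],[-0.0005,0,0.003,0,0,0,1]]'; python3 go.py .600 .1405 .139
```

```text
time: 14.35
position: [0.5882, 0.1947, 0.1017]
eef_rot: [0.999, 0.046, 0.003, 0.001]
contact_force: [-4.1, -6.6, 12.3]
grip_width: 0.0088
now xr 0.6035 yr 0.1406 z 0.1017 grip 0.0088 F rack [-4.7 -6.2 12.3]
shift [-0.0033  0.0002 -0.0373] turn [ 0.12 -0.31 -0.06]
```

```bash

python3 -m handwheel '[[0,0,0.001,0,0,0,1],[0,0,0.001,0,0,0,1],[0,0,0.001,0,0,0,1]]' 6
python3 -m handwheel '[[0,0,0,0,0,0,0.7],[0,0,0,0,0,0,0.5],[0,0,0,0,0,0,0.4],[0,0,0,0,0,0,0.4],[0,0,0,0,0,0,0.4],[0,0,0,0,0,0,0.4]]'; python3 go.py .600 .1405 .139
```

```text
time: 14.6
position: [0.5883, 0.1947, 0.1016]
eef_rot: [0.999, 0.046, 0.003, 0.001]
contact_force: [-2.7, -6.3, 5.7]
grip_width: 0.0091
time: 15.1
position: [0.5881, 0.195, 0.1014]
eef_rot: [0.999, 0.046, 0.003, 0.001]
contact_force: [-0.0, -0.0, -0.5]
grip_width: 0.0274
now xr 0.6034 yr 0.1409 z 0.1014 grip 0.0274 F rack [-0.  -0.  -0.5]
shift [-0.0032  0.0004 -0.0376] turn [ 0.09 -0.29 -0.06]
```

```bash

python3 -m handwheel '[[0,0,-0.01,0,0,0,0.4],[0,0,-0.035,0,0,0,0.3],[0,0,-0.065,0,0,0,0.2],[0,0,-0.095,0,0,0,0.1],[0,0,-0.12,0,0,0,0],[0,0,-0.13,0,0,0,0],[0,0,-0.13,0,0,0,0],[0,0,-0.13,0,0,0,0]]'
python3 - <<'E'
from h import *
import pickle
s=manip.observe();c=manip.calibration("wrist");I=manip.grab_frame("wrist")[:,:,::-1];pickle.dump((s,c),open("w5.pkl","wb"));cv2.imwrite("pics/w5.png",I)
T=Ro.from_quat(s['eef_rot']);t=np.array([.5905,-.1863,.20]);print(s['position'],T.inv().apply(t-s['position']).round(4),(T.inv()*Ro.from_euler('z',-2.7,degrees=True)*Ro.from_euler('x',180,degrees=True)).as_rotvec(degrees=True).round(2))
# predicted top edges of seated tile, and edge response around each
th=np.radians(5.2);ex=np.array([np.cos(th),np.sin(th),0]);ey=np.array([-np.sin(th),np.cos(th),0])
for dx in(-.035,.035):print([proj(c,(.602+dx)*ex+yy*ey+[0,0,.1395]).round(1).tolist() for yy in(.1447,.1357)])
E
```

```text
time: 15.77
position: [0.5873, 0.1951, 0.231]
eef_rot: [0.999, 0.046, 0.002, 0.001]
contact_force: [0.6, -0.2, -0.9]
grip_width: 0.0465
[0.58732678 0.19512275 0.23101844] [-0.0318  0.3801  0.0314] [ 0.06 -0.28  7.93]
[[315.6, 288.2], [326.6, 288.2]]
[[315.2, 202.4], [327.0, 202.4]]
```

```bash
python3 - <<'E'
import cv2
g=cv2.cvtColor(cv2.imread("pics/w5.png"),cv2.COLOR_BGR2GRAY)
for v in(215,245,275):print(v,list(g[v,304:342]))
print(list(g[190:215,321]),list(g[278:298,321]))
E
python3 -m handwheel '[[-0.002,0.02,0,0,0,2,0],[-0.005,0.06,0,0,0,5,-0.2],[-0.008,0.1,0,0,0,7.9,-0.5],[-0.012,0.14,0,0,-0.2,7.9,-1],[-0.015,0.18,0,0,-0.2,7.9,-1],[-0.018,0.22,0,0,-0.2,7.9,-1],[-0.022,0.26,0,0,-0.2,7.9,-1],[-0.025,0.3,0,0,-0.2,7.9,-1],[-0.028,0.34,0.01,0,-0.2,7.9,-1],[-0.0318,0.37,0.02,0,-0.2,7.9,-1]]'
python3 -m handwheel '[[0,0.005,0,0,0,0,-1],[0,0.01,0,0,0,0,-1],[0,0.01,0,0,0,0,-1]]'
python3 - <<'E'
from h import *
s=manip.observe();T=Ro.from_quat(s['eef_rot']);t=np.array([.5905,-.1863,.069]);print(s['position'],T.inv().apply(t-s['position']).round(4),(T.inv()*Ro.from_euler('z',-2.7,degrees=True)*Ro.from_euler('x',180,degrees=True)).as_rotvec(degrees=True).round(2))
c=manip.calibration("wrist");I=manip.grab_frame("wrist")[:,:,::-1];cv2.imwrite("pics/w6.png",I)
th=np.radians(-2.7);ex=np.array([np.cos(th),np.sin(th),0]);ey=np.array([-np.sin(th),np.cos(th),0])
P=[proj(c,np.array([.5899,-.1863,.108])+a*ex+b*ey) for a in(-.035,.035) for b in(.007,-.007)];print(np.round(P,1).tolist())
for v in(215,240,265):print(v,I[v,295:350].astype(int).sum(1).tolist())
E
```

```text
215 [np.uint8(124), np.uint8(184), np.uint8(210), np.uint8(209), np.uint8(185), np.uint8(144), np.uint8(126), np.uint8(128), np.uint8(127), np.uint8(126), np.uint8(128), np.uint8(195), np.uint8(229), np.uint8(227), np.uint8(226), np.uint8(225), np.uint8(225), np.uint8(225), np.uint8(224), np.uint8(224), np.uint8(226), np.uint8(228), np.uint8(174), np.uint8(89), np.uint8(66), np.uint8(66), np.uint8(69), np.uint8(70), np.uint8(71), np.uint8(67), np.uint8(69), np.uint8(71), np.uint8(71), np.uint8(68), np.uint8(66), np.uint8(72), np.uint8(95), np.uint8(116)]
245 [np.uint8(93), np.uint8(181), np.uint8(211), np.uint8(208), np.uint8(207), np.uint8(169), np.uint8(125), np.uint8(126), np.uint8(117), np.uint8(116), np.uint8(124), np.uint8(170), np.uint8(221), np.uint8(227), np.uint8(227), np.uint8(224), np.uint8(225), np.uint8(224), np.uint8(224), np.uint8(224), np.uint8(227), np.uint8(229), np.uint8(170), np.uint8(86), np.uint8(63), np.uint8(66), np.uint8(70), np.uint8(69), np.uint8(69), np.uint8(68), np.uint8(67), np.uint8(70), np.uint8(71), np.uint8(68), np.uint8(71), np.uint8(67), np.uint8
[... 1827 characters left out ...]
 325, 331, 301, 275, 299, 320, 314, 319, 315, 313, 314, 307, 315, 310, 309, 345, 361, 354, 363, 350, 345, 344, 349, 351, 358, 363, 362, 357]
240 [493, 493, 486, 436, 403, 394, 393, 403, 396, 392, 399, 396, 361, 334, 328, 322, 322, 332, 321, 330, 325, 326, 328, 323, 321, 334, 321, 326, 332, 301, 301, 303, 294, 303, 293, 297, 291, 300, 296, 283, 293, 313, 344, 360, 362, 359, 361, 359, 351, 340, 325, 313, 374, 478, 534]
265 [554, 550, 546, 548, 550, 560, 557, 549, 551, 552, 554, 559, 498, 381, 309, 318, 319, 320, 319, 324, 321, 333, 328, 333, 325, 326, 329, 326, 326, 288, 330, 367, 371, 359, 350, 359, 346, 343, 357, 369, 367, 358, 367, 362, 352, 337, 332, 350, 360, 359, 366, 360, 452, 503, 420]
```

White check: its top edges are at u 315.3-326.3 and v 202-288, within 0.4 px of the seated prediction, so it is wedged at the expected height. Blue's edges match the prediction to within about 0.6 mm. Descending on blue.

```bash
python3 -m handwheel '[[0.003,-0.002,0.03,0,0.2,0,-1],[0.0049,-0.003,0.06,0,0.35,-0.1,-0.6],[0.0049,-0.003,0.09,0,0.35,-0.1,-0.3],[0.0049,-0.003,0.11,0,0.35,-0.1,-0.1],[0.0049,-0.003,0.125,0,0.35,-0.1,0.1],[0.0049,-0.003,0.137,0,0.35,-0.1,0.3],[0.0049,-0.003,0.137,0,0.35,-0.1,0.5],[0.0049,-0.003,0.137,0,0.35,-0.1,0.5],[0.0049,-0.003,0.137,0,0.35,-0.1,0.5],[0.0049,-0.003,0.137,0,0.35,-0.1,0.5]]' 6
python3 - <<'E'
from h import *
s=manip.observe();T=Ro.from_quat(s['eef_rot']);t=np.array([.5905,-.1860,.069]);print(s['position'],T.inv().apply(t-s['position']).round(4),(T.inv()*Ro.from_euler('z',-2.7,degrees=True)*Ro.from_euler('x',180,degrees=True)).as_rotvec(degrees=True).round(2),s['grip_width'],s['contact_force'])
E
```

```text
time: 17.78
position: [0.5925, -0.1857, 0.0717]
eef_rot: [1.0, -0.023, 0.002, 0.001]
contact_force: [-0.3, 0.3, 0.3]
grip_width: 0.0344
[ 0.59248371 -0.18566855  0.07171251] [-0.002   0.0004  0.0027] [ 0.06 -0.24  0.08] 0.03435040306806103 [-0.26739307  0.34607124  0.32900196]
```

```bash
python3 -m handwheel '[[-0.001,0.0004,0.002,0,-0.24,0,0.6],[-0.002,0.0004,0.0027,0,-0.24,0,0.6],[-0.002,0.0004,0.0027,0,-0.24,0,1],[-0.002,0.0004,0.0027,0,-0.24,0,1],[-0.002,0.0004,0.0027,0,-0.24,0,1],[-0.002,0.0004,0.0027,0,-0.24,0,1],[-0.002,0.0004,0.0027,0,-0.24,0,1],[-0.002,0.0004,0.0027,0,-0.24,0,1],[-0.002,0.0004,0.0027,0,-0.24,0,1]]' 6
python3 -m handwheel '[[0,0,0,0,0,0,1],[0,0,0,0,0,0,1],[0,0,0,0,0,0,1]]' 40
python3 go.py .600 -.0340 .24
```

```text
time: 18.53
position: [0.5906, -0.1861, 0.0694]
eef_rot: [1.0, -0.023, 0.0, 0.001]
contact_force: [-1.7, -0.4, 4.0]
grip_width: 0.0138
time: 18.78
position: [0.5906, -0.1861, 0.0694]
eef_rot: [1.0, -0.023, 0.0, 0.001]
contact_force: [-0.5, -0.0, 2.7]
grip_width: 0.0142
now xr 0.5713 yr -0.2389 z 0.0694 grip 0.0142 F rack [-0.5  0.   2.7]
shift [ 0.0006 -0.2067 -0.1709] turn [ 0.08 -0.01 -7.92]
```

```bash
python3 -m handwheel '[[0,0,-0.01,0,0,0,1],[0,0,-0.03,0,0,0,1],[0,0,-0.055,0,0,0,1],[0,0,-0.085,0,0,0,1],[0,0,-0.115,0,0,0,1],[0,0,-0.14,0,0,0,1],[0,0,-0.16,0,0,0,1],[0,0,-0.165,0,0,0,1],[0,0,-0.165,0,0,0,1]]'
python3 go.py .600 -.0340 .23
```

```text
time: 19.53
position: [0.5914, -0.1862, 0.2361]
eef_rot: [1.0, -0.023, 0.002, 0.001]
contact_force: [0.4, -0.6, -2.0]
grip_width: 0.014
now xr 0.5721 yr -0.2391 z 0.2361 grip 0.0140 F rack [ 0.3 -0.6 -2. ]
shift [-2.00e-04 -2.07e-01  5.60e-03] turn [ 0.17 -0.18 -7.91]
```

```bash
python3 -m handwheel '[[0,-0.015,0,0,0,-1,1],[0,-0.05,0,0,0,-4,1],[0,-0.085,0,0.1,-0.1,-7.9,1],[0,-0.12,0,0.17,-0.18,-7.9,1],[0,-0.155,0.003,0.17,-0.18,-7.9,1],[0,-0.185,0.005,0.17,-0.18,-7.9,1],[0,-0.202,0.005,0.17,-0.18,-7.9,1],[0,-0.207,0.005,0.17,-0.18,-7.9,1],[0,-0.207,0.005,0.17,-0.18,-7.9,1],[0,-0.207,0.005,0.17,-0.18,-7.9,1]]'
python3 go.py .600 -.0340 .164
```

```text
time: 20.37
position: [0.6002, 0.0203, 0.2293]
eef_rot: [0.999, 0.046, -0.001, 0.0]
contact_force: [0.4, -0.5, -0.5]
grip_width: 0.014
now xr 0.5996 yr -0.0342 z 0.2293 grip 0.0140 F rack [ 0.4 -0.6 -0.5]
shift [ 0.0005 -0.0002  0.0653] turn [-0.    0.12  0.01]
```

```bash
python3 -m handwheel '[[0,0,0.015,0,0.1,0,1],[0,0,0.035,0,0.1,0,1],[0,0,0.052,0,0.1,0,1],[0,0,0.062,0,0.1,0,1],[0,0,0.065,0,0.1,0,1],[0,0,0.065,0,0.1,0,1],[0,0,0.065,0,0.1,0,1]]'
python3 go.py .600 -.0340 .139
python3 - <<'E'
from h import *
I=manip.grab_frame("wrist")[:,:,::-1]
J=manip.grab_frame("scene")[215:315,280:400,::-1]
cv2.imwrite("pics/w7.png",cv2.hconcat([cv2.resize(I[150:450,200:440],None,fx=1.6,fy=1.6),cv2.resize(J,(400,480))]))
E
```

```text
time: 20.95
position: [0.6007, 0.0196, 0.1652]
eef_rot: [0.999, 0.046, 0.001, 0.0]
contact_force: [0.1, -0.5, -1.5]
grip_width: 0.014
now xr 0.6000 yr -0.0349 z 0.1652 grip 0.0140 F rack [ 0.  -0.5 -1.5]
shift [ 0.     -0.0009  0.0262] turn [ 0.02 -0.06 -0.03]
```

View pics/w7.png

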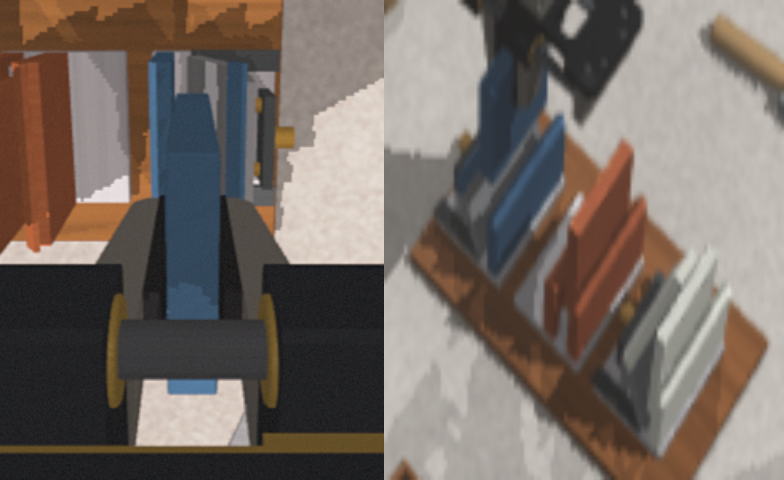

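Picture 11: the blue tile hangs over the blue slot beside its wall (left). On the right, the white tile stands upright and unaided in its gauge.

```bash
python3 -m handwheel '[[0,-0.0009,0.006,0,0,0,1],[0,-0.0009,0.014,0,0,0,1],[0,-0.0009,0.021,0,0,0,1],[0,-0.0009,0.0255,0,0,0,1],[0,-0.0009,0.0255,0,0,0,1],[0,-0.0009,0.0255,0,0,0,1]]'
python3 go.py .600 -.0326 .139
python3 -m handwheel '[[0,-0.0007,0,0,0,0,1],[0,-0.0014,0,0,0,0,1],[0,-0.0014,0,0,0,0,1],[0,-0.0014,0,0,0,0,1]]'
python3 go.py .600 -.0326 .139
```

```text
time: 21.55
position: [0.6005, 0.0209, 0.1396]
eef_rot: [0.999, 0.046, 0.0, 0.0]
contact_force: [0.4, 0.8, -2.0]
grip_width: 0.0137
now xr 0.6000 yr -0.0336 z 0.1396 grip 0.0137 F rack [ 0.5  0.8 -2. ]
shift [ 0.     -0.001   0.0006] turn [ 0.02 -0.05 -0.  ]
time: 21.88
position: [0.6006, 0.0223, 0.1399]
eef_rot: [0.999, 0.046, 0.001, 0.0]
contact_force: [-0.1, -0.8, -1.9]
grip_width: 0.0137
now xr 0.6002 yr -0.0322 z 0.1399 grip 0.0137 F rack [-0.2 -0.8 -1.9]
shift [-0.0002  0.0004  0.0009] turn [ 0.03 -0.08  0.01]
```

```bash

python3 -m handwheel '[[0,-0.0006,0,0,0,0,1],[0,-0.0006,0,0,0,0,1],[0,-0.0006,0,0,0,0,1]]'; python3 go.py .600 -.0326 .139
python3 -m handwheel '[[0,-0.0006,0,0,0,0,1],[0,-0.0006,0,0,0,0,1],[0,-0.0006,0,0,0,0,1]]'; python3 go.py .600 -.0326 .139
python3 -m handwheel '[[0,-0.0006,0,0,0,0,1],[0,-0.0006,0,0,0,0,1],[0,-0.0006,0,0,0,0,1]]'; python3 go.py .600 -.0326 .139
```

```text
time: 22.13
position: [0.6006, 0.0226, 0.14]
eef_rot: [0.999, 0.046, 0.001, 0.001]
contact_force: [0.1, -0.8, -1.9]
grip_width: 0.0137
now xr 0.6002 yr -0.0319 z 0.1400 grip 0.0137 F rack [-0.  -0.8 -1.9]
shift [-0.0002  0.0007  0.001 ] turn [ 0.07 -0.08  0.01]
time: 22.38
position: [0.6006, 0.0227, 0.14]
eef_rot: [0.999, 0.046, 0.001, 0.001]
contact_force: [-0.4, -3.1, -2.0]
grip_width: 0.0139
now xr 0.6002 yr -0.0318 z 0.1400 grip 0.0139 F rack [-0.7 -3.1 -2. ]
shift [-0.0002  0.0008  0.001 ] turn [ 0.12 -0.09  0.01]
time: 22.63
position: [0.6006, 0.0228, 0.1401]
eef_rot: [0.999, 0.046, 0.001, 0.001]
contact_force: [-0.1, -4.6, -2.8]
grip_width: 0.0139
now xr 0.6002 yr -0.0317 z 0.1401 grip 0.0139 F rack [-0.5 -4.6 -2.8]
shift [-0.0002  0.0009  0.0011] turn [ 0.17 -0.09  0.01]
```

Wall contact. The lip spacing suggests blue's jaw is set tight, with contact about 14 mm down, so I'll take small steps straight away.

```bash

python3 -m handwheel '[[0,-0.0003,0.0015,0,0,0,1],[0,-0.0003,0.003,0,0,0,1],[0,-0.0003,0.003,0,0,0,1]]'
python3 -m handwheel '[[0,-0.0003,0.0015,0,-0.1,0,1],[0,-0.0003,0.0025,0,-0.1,0,1],[0,-0.0003,0.0025,0,-0.1,0,1]]'
python3 -m handwheel '[[0,-0.0003,0.001,0,0,0,1],[0,-0.0003,0.002,0,0,0,1],[0,-0.0003,0.002,0,0,0,1]]'
python3 go.py .600 -.0326 .139
```

```text
time: 22.88
position: [0.6011, 0.0229, 0.1373]
eef_rot: [0.999, 0.046, 0.001, 0.002]
contact_force: [0.5, -4.2, -0.6]
grip_width: 0.0138
time: 23.13
position: [0.6015, 0.0229, 0.1349]
eef_rot: [0.999, 0.046, 0.001, 0.002]
contact_force: [0.8, -5.0, -0.5]
grip_width: 0.014
time: 23.38
position: [0.6017, 0.023, 0.133]
eef_rot: [0.999, 0.046, 0.001, 0.002]
contact_force: [0.3, -5.5, 0.9]
grip_width: 0.0139
now xr 0.6013 yr -0.0316 z 0.1330 grip 0.0139 F rack [-0.2 -5.5  0.9]
shift [-0.0012  0.001  -0.006 ] turn [ 0.27 -0.14  0.01]
```

```bash

python3 -m handwheel '[[0,-0.0003,0.001,0,0,0,1],[0,-0.0003,0.0015,0,0,0,1],[0,-0.0003,0.0015,0,0,0,1]]'
python3 go.py .600 -.0326 .139
```

```text
time: 23.63
position: [0.6018, 0.023, 0.1315]
eef_rot: [0.999, 0.046, 0.001, 0.003]
contact_force: [0.8, -5.6, 0.2]
grip_width: 0.0138
now xr 0.6014 yr -0.0316 z 0.1315 grip 0.0138 F rack [ 0.3 -5.6  0.2]
shift [-0.0014  0.001  -0.0075] turn [ 0.3  -0.16  0.01]
```

```bash

python3 -m handwheel '[[-0.0005,-0.0002,0.001,0.2,-0.1,0,1],[-0.0005,-0.0002,0.002,0.2,-0.1,0,1],[-0.0005,-0.0002,0.002,0.2,-0.1,0,1]]'; python3 go.py .600 -.0326 .139
```

```text
time: 23.88
position: [0.6017, 0.0229, 0.1297]
eef_rot: [0.999, 0.046, 0.001, 0.001]
contact_force: [0.1, -4.9, 0.6]
grip_width: 0.0137
now xr 0.6013 yr -0.0318 z 0.1297 grip 0.0137 F rack [-0.3 -4.9  0.6]
shift [-0.0013  0.0008 -0.0093] turn [ 0.13 -0.11  0.  ]
```

```bash

python3 -m handwheel '[[-0.0005,-0.0002,0.001,0,-0.1,0,1],[-0.0005,-0.0002,0.002,0,-0.1,0,1],[-0.0005,-0.0002,0.002,0,-0.1,0,1]]'; python3 go.py .600 -.0326 .139
```

```text
time: 24.13
position: [0.6015, 0.0228, 0.1277]
eef_rot: [0.999, 0.046, 0.0, 0.001]
contact_force: [1.3, -5.2, -0.3]
grip_width: 0.0138
now xr 0.6010 yr -0.0318 z 0.1277 grip 0.0138 F rack [ 0.8 -5.2 -0.3]
shift [-0.001   0.0008 -0.0113] turn [ 0.16 -0.05  0.  ]
```

```bash

python3 -m handwheel '[[-0.0005,-0.0002,0.001,0,0,0,1],[-0.0005,-0.0002,0.002,0,0,0,1],[-0.0005,-0.0002,0.002,0,0,0,1]]'
python3 -m handwheel '[[-0.0005,-0.0002,0.001,0,-0.1,0,1],[-0.0005,-0.0002,0.002,0,-0.1,0,1],[-0.0005,-0.0002,0.002,0,-0.1,0,1]]'; python3 go.py .600 -.0326 .139
```

```text
time: 24.38
position: [0.6011, 0.0228, 0.1256]
eef_rot: [0.999, 0.046, 0.001, 0.002]
contact_force: [0.9, -5.5, 0.8]
grip_width: 0.014
time: 24.63
position: [0.6009, 0.0228, 0.1235]
eef_rot: [0.999, 0.046, 0.0, 0.002]
contact_force: [0.9, -5.6, -0.7]
grip_width: 0.0136
now xr 0.6004 yr -0.0317 z 0.1235 grip 0.0136 F rack [ 0.4 -5.6 -0.7]
shift [-0.0004  0.0009 -0.0155] turn [ 0.2  -0.01  0.01]
```

```bash

python3 -m handwheel '[[-0.0005,-0.0002,0.001,0.1,-0.1,0,1],[-0.0005,-0.0002,0.002,0.1,-0.1,0,1],[-0.0005,-0.0002,0.002,0.1,-0.1,0,1]]'; python3 go.py .600 -.0326 .139
```

```text
time: 24.88
position: [0.6006, 0.0227, 0.1215]
eef_rot: [0.999, 0.046, -0.0, 0.001]
contact_force: [2.0, -5.4, 0.9]
grip_width: 0.0139
now xr 0.6002 yr -0.0318 z 0.1215 grip 0.0139 F rack [ 1.5 -5.5  0.9]
shift [-0.0002  0.0008 -0.0175] turn [0.13 0.05 0.  ]
```

```bash

python3 -m handwheel '[[-0.0002,-0.0002,0.001,0,0,0,1],[-0.0002,-0.0002,0.002,0,0,0,1],[-0.0002,-0.0002,0.002,0,0,0,1]]'
python3 -m handwheel '[[-0.0002,-0.0002,0.001,0.1,0,0,1],[-0.0002,-0.0002,0.002,0.1,0,0,1],[-0.0002,-0.0002,0.002,0.1,0,0,1]]'; python3 go.py .600 -.0326 .139
```

```text
time: 25.13
position: [0.6005, 0.0227, 0.1194]
eef_rot: [0.999, 0.046, -0.0, 0.001]
contact_force: [1.6, -4.9, 0.2]
grip_width: 0.0139
time: 25.38
position: [0.6005, 0.0227, 0.1174]
eef_rot: [0.999, 0.046, -0.0, 0.001]
contact_force: [0.9, -6.0, 0.3]
grip_width: 0.0139
now xr 0.6001 yr -0.0319 z 0.1174 grip 0.0139 F rack [ 0.4 -6.   0.3]
shift [-0.0001  0.0008 -0.0216] turn [0.08 0.01 0.  ]
```

```bash

python3 -m handwheel '[[-0.0002,-0.0002,0.001,0,0,0,1],[-0.0002,-0.0002,0.002,0,0,0,1],[-0.0002,-0.0002,0.002,0,0,0,1]]'; python3 go.py .600 -.0326 .139
```

```text
time: 25.63
position: [0.6004, 0.0226, 0.1153]
eef_rot: [0.999, 0.046, 0.0, 0.001]
contact_force: [0.6, -4.7, 0.5]
grip_width: 0.0136
now xr 0.6000 yr -0.0319 z 0.1153 grip 0.0136 F rack [ 0.2 -4.8  0.5]
shift [-0.      0.0008 -0.0237] turn [ 0.1  -0.01  0.  ]
```

```bash

python3 -m handwheel '[[-0.0002,-0.0002,0.001,0,0,0,1],[-0.0002,-0.0002,0.002,0,0,0,1],[-0.0002,-0.0002,0.002,0,0,0,1]]'
python3 -m handwheel '[[-0.0002,-0.0002,0.001,0.1,0,0,1],[-0.0002,-0.0002,0.002,0.1,0,0,1],[-0.0002,-0.0002,0.002,0.1,0,0,1]]'; python3 go.py .600 -.0326 .139
```

```text
time: 25.88
position: [0.6004, 0.0226, 0.1132]
eef_rot: [0.999, 0.046, 0.0, 0.001]
contact_force: [1.0, -5.3, 0.4]
grip_width: 0.0137
time: 26.13
position: [0.6003, 0.0226, 0.1111]
eef_rot: [0.999, 0.046, 0.0, 0.0]
contact_force: [0.2, -5.3, 0.1]
grip_width: 0.0138
now xr 0.5999 yr -0.0319 z 0.1111 grip 0.0138 F rack [-0.3 -5.3  0.1]
shift [ 0.0001  0.0007 -0.0279] turn [ 0.04 -0.05 -0.  ]
```

```bash

python3 -m handwheel '[[-0.0002,-0.0002,0.001,0,0,0,1],[-0.0002,-0.0002,0.002,0,0,0,1],[-0.0002,-0.0002,0.002,0,0,0,1]]'; python3 go.py .600 -.0326 .139
```

```text
time: 26.38
position: [0.6003, 0.0226, 0.1092]
eef_rot: [0.999, 0.046, 0.001, 0.0]
contact_force: [1.6, -5.5, 0.3]
grip_width: 0.0141
now xr 0.5999 yr -0.0319 z 0.1092 grip 0.0141 F rack [ 1.1 -5.7  0.3]
shift [ 0.0002  0.0007 -0.0298] turn [ 0.06 -0.07 -0.  ]
```

```bash

python3 -m handwheel '[[0,-0.0002,0.001,0,0,0,1],[0,-0.0002,0.002,0,0,0,1],[0,-0.0002,0.002,0,0,0,1]]'; python3 go.py .600 -.0326 .139
```

```text
time: 26.63
position: [0.6006, 0.0226, 0.1078]
eef_rot: [0.999, 0.046, 0.001, 0.001]
contact_force: [-0.3, -5.0, 3.6]
grip_width: 0.0136
now xr 0.6002 yr -0.0319 z 0.1078 grip 0.0136 F rack [-0.7 -5.   3.6]
shift [-0.0001  0.0007 -0.0312] turn [ 0.08 -0.1   0.  ]
```

```bash

python3 -m handwheel '[[0,-0.0002,0.001,0,0,0,1],[0,-0.0002,0.0015,0,0,0,1],[0,-0.0002,0.0015,0,0,0,1]]'; python3 go.py .600 -.0326 .139
```

```text
time: 26.88
position: [0.6008, 0.0226, 0.1074]
eef_rot: [0.999, 0.046, 0.001, 0.001]
contact_force: [-1.8, -6.2, 6.0]
grip_width: 0.0138
now xr 0.6004 yr -0.0319 z 0.1074 grip 0.0138 F rack [-2.4 -6.   6. ]
shift [-0.0003  0.0007 -0.0316] turn [ 0.1  -0.12  0.01]
```

```bash

python3 -m handwheel '[[0,-0.0002,0.001,0,0,0,1],[0,-0.0002,0.0015,0,0,0,1],[0,-0.0002,0.0015,0,0,0,1]]'; python3 go.py .600 -.0326 .139
```

```text
time: 27.13
position: [0.6009, 0.0227, 0.1071]
eef_rot: [0.999, 0.046, 0.001, 0.001]
contact_force: [-2.9, -4.6, 8.0]
grip_width: 0.014
now xr 0.6005 yr -0.0319 z 0.1071 grip 0.0140 F rack [-3.3 -4.3  8. ]
shift [-0.0004  0.0008 -0.0319] turn [ 0.12 -0.13  0.01]
```

Contact at about 0.108. Pressing as for white, which took 4 mm and about 12 N.

```bash

python3 -m handwheel '[[-0.0005,0,0.001,0,0,0,1],[-0.0005,0,0.002,0,0,0,1],[-0.0005,0,0.002,0,0,0,1]]'; python3 go.py .600 -.0326 .139
python3 -m handwheel '[[-0.0005,0,0.001,0,-0.1,0,1],[-0.0005,0,0.002,0,-0.1,0,1],[-0.0005,0,0.002,0,-0.1,0,1]]'; python3 go.py .600 -.0326 .139
```

```text
time: 27.38
position: [0.601, 0.0226, 0.1065]
eef_rot: [0.999, 0.046, 0.002, 0.001]
contact_force: [-1.6, -4.0, 8.3]
grip_width: 0.0137
now xr 0.6006 yr -0.0319 z 0.1065 grip 0.0137 F rack [-2.  -3.9  8.3]
shift [-0.0005  0.0007 -0.0325] turn [ 0.12 -0.2   0.02]
time: 27.63
position: [0.6012, 0.0226, 0.1061]
eef_rot: [0.999, 0.046, 0.002, 0.001]
contact_force: [-1.4, -4.6, 9.5]
grip_width: 0.0135
now xr 0.6007 yr -0.0319 z 0.1061 grip 0.0135 F rack [-1.8 -4.4  9.5]
shift [-0.0006  0.0007 -0.0329] turn [ 0.12 -0.18  0.02]
```

```bash

python3 -m handwheel '[[-0.0005,0,0.001,0,-0.1,0,1],[-0.0005,0,0.0025,0,-0.1,0,1],[-0.0005,0,0.0025,0,-0.1,0,1]]'; python3 go.py .600 -.0326 .139
```

```text
time: 27.88
position: [0.6014, 0.0226, 0.1054]
eef_rot: [0.999, 0.046, 0.002, 0.001]
contact_force: [-2.4, -5.0, 9.8]
grip_width: 0.0138
now xr 0.6010 yr -0.0320 z 0.1054 grip 0.0138 F rack [-2.9 -4.8  9.8]
shift [-0.0009  0.0007 -0.0336] turn [ 0.12 -0.17  0.02]
```

```bash

python3 -m handwheel '[[-0.0005,0,0.001,0,-0.1,0,1],[-0.0005,0,0.0025,0,-0.1,0,1],[-0.0005,0,0.0025,0,-0.1,0,1]]'; python3 go.py .600 -.0326 .139
```

```text
time: 28.13
position: [0.6017, 0.0227, 0.1048]
eef_rot: [0.999, 0.046, 0.001, 0.001]
contact_force: [-2.3, -4.5, 11.0]
grip_width: 0.0139
now xr 0.6013 yr -0.0319 z 0.1048 grip 0.0139 F rack [-2.7 -4.2 11. ]
shift [-0.0012  0.0007 -0.0342] turn [ 0.12 -0.16  0.02]
```

```bash

python3 -m handwheel '[[-0.0005,0,0.0015,0,0,0,1],[-0.0005,0,0.0025,0,0,0,1],[-0.0005,0,0.0025,0,0,0,1]]'; python3 go.py .600 -.0326 .139
```

```text
time: 28.38
position: [0.6018, 0.0227, 0.1045]
eef_rot: [0.999, 0.046, 0.002, 0.001]
contact_force: [-3.5, -4.7, 12.5]
grip_width: 0.0139
now xr 0.6014 yr -0.0320 z 0.1045 grip 0.0139 F rack [-3.9 -4.3 12.5]
shift [-0.0012  0.0007 -0.0345] turn [ 0.12 -0.22  0.02]
```

```bash

python3 -m handwheel '[[0,0,0.001,0,0,0,1],[0,0,0.001,0,0,0,1],[0,0,0.001,0,0,0,1]]' 6
python3 -m handwheel '[[0,0,0,0,0,0,0.6],[0,0,0,0,0,0,0.4],[0,0,0,0,0,0,0.3],[0,0,0,0,0,0,0.3],[0,0,0,0,0,0,0.3],[0,0,0,0,0,0,0.3]]'; python3 go.py .600 -.0326 .139
python3 -m handwheel '[[0,0,-0.01,0,0,0,0.3],[0,0,-0.035,0,0,0,0.2],[0,0,-0.065,0,0,0,0.1],[0,0,-0.095,0,0,0,0],[0,0,-0.12,0,0,0,-0.1],[0,0,-0.13,0,0,0,-0.1],[0,0,-0.13,0,0,0,-0.1],[0,0,-0.13,0,0,0,-0.1]]'
python3 - <<'E'
from h import *
s=manip.observe();c=manip.calibration("wrist");I=manip.grab_frame("wrist")[:,:,::-1];cv2.imwrite("pics/w8.png",I)
th=np.radians(5.2);ex=np.array([np.cos(th),np.sin(th),0]);ey=np.array([-np.sin(th),np.cos(th),0])
for dx in(-.035,.035):print([proj(c,(.6007+dx)*ex+yy*ey+[0,0,.143]).round(1).tolist() for yy in(-.025,-.039)])
K=manip.grab_frame("scene")[215:315,280:400,::-1]
cv2.imwrite("pics/w8c.png",cv2.hconcat([cv2.resize(I[150:330,240:420],(400,400),interpolation=cv2.INTER_CUBIC),cv2.resize(K,(400,400),interpolation=cv2.INTER_CUBIC)]))
E
```

```text
time: 28.63
position: [0.6019, 0.0227, 0.1045]
eef_rot: [0.999, 0.046, 0.002, 0.001]
contact_force: [-2.2, -5.2, 7.8]
grip_width: 0.014
time: 29.13
position: [0.6016, 0.023, 0.1041]
eef_rot: [0.999, 0.046, 0.002, 0.001]
contact_force: [-1.3, 0.8, 0.2]
grip_width: 0.0322
now xr 0.6012 yr -0.0316 z 0.1041 grip 0.0322 F rack [-1.2  0.9  0.2]
shift [-0.0011  0.0011 -0.0349] turn [ 0.08 -0.19  0.01]
time: 29.8
position: [0.601, 0.0232, 0.2337]
eef_rot: [0.999, 0.046, 0.002, 0.001]
contact_force: [0.5, -0.1, -0.0]
grip_width: 0.0503
[[312.1, 287.6], [329.4, 287.7]]
[[311.7, 201.5], [330.1, 201.6]]
```

View pics/w8c.png

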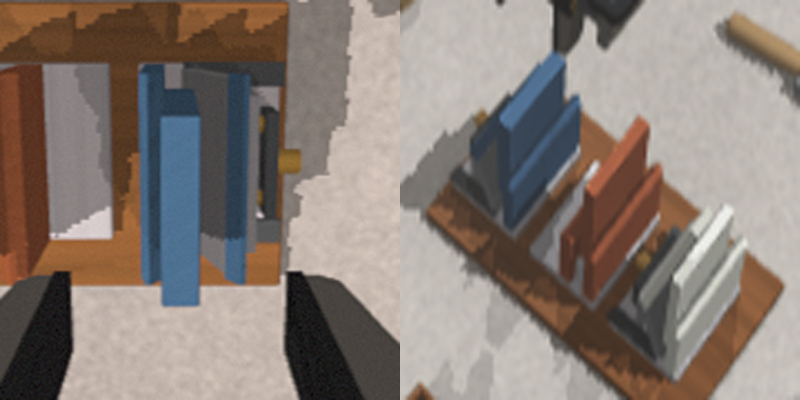

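Picture 12: the blue tile stands upright against its wall, top edges at u 312.5-329.6 and v 201.8-287.4, as predicted. White and terracotta stand in place and the fingers are clear. Handing in.

```bash
python3 -c "
from plant import manip
print(manip.observe()['time'],manip.close_job())"
```

```text
the job is handed in; nothing more can be done
29.9 None
```

I set the white tile and the small blue tile into the slots of their own colour, let them go, and handed the job in at 29.9 s. I left the larger blue panel without a stand alone as the look-alike.

- **Seating:** Each tile was laid against the straight wall with about 5 N and lowered until it met the jaw, about 40 mm below the mouth for white and 37 mm for blue. I then pressed on with about 12.3 N (white, roughly 4 mm further) and 12.5 N (blue, roughly 3.7 mm). By the 3:1 slope that opens the jaws about 1.2 to 1.3 mm. I had no direct jaw reading, so this comes from travel and force alone.
- **Last checks:** After release, the wrist camera showed the top edges of both tiles within about 0.5 pixel (under 0.5 mm) of the wedged pose. I checked white right after its own release, and it was still upright in the final scene crop. The terracotta tile also stood in its place there, and the fingers were clear with no force on the tool.
- **Disagreements:**
  - The scene camera placed the tiles up to 6 mm off from the wrist camera. I used the wrist camera, and the grasps confirmed it.
  - Wall contact came about 0.5 mm further than I measured on both gauges.
  - I had guessed from the lips that blue's jaw was set tight. It met the tile much deeper, which I felt for in small steps.

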